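One muddler for every glass

ROBOT

A 6-joint arm with a two-finger parallel gripper is mounted at the origin on a cart in front of the work surface, level with it; the furniture and walls round the work are solid. World frame = base frame: x ahead of the robot, y to its left, z up, the work surface at z = 0. Lengths are in m, angles in rad, forces in N, time in s.
With the tool pointing down it reaches from about 0.3 to 0.775 m from the base axis. Payload 14.6 kg.
Tool frame: the origin (TCP) lies at the very end of the fingers, on their centre line; the grasp point (between the pads) lies 19 mm behind it (arm.pinch_z is the distance from the TCP to the grasp point, in m); z points along the fingers, y is the line along which they close (so a half turn about z gives the same grasp; the last joint's range is limited). The gripper opens to 94 mm and grips with 3 to 60 N. Pads are 16 mm wide; open, the fingers measure 119 mm over their backs; the gripper's body (75 mm by 177 mm) begins 78 mm behind the grasp point.
Start: joints at [1.159, 0.3, 1.521, -0, 1.321, -0.067], TCP at [0.186, 0.518, 0.205] pointing down, gripper open.
Joint ranges: [-3.03, 3.03], [-0.79, 2.21], [0.23, 2.52], [-1.04, 4.18], [0, 3.07], [-2.55, 2.55]. Speed limits (rad/s): [2.22, 2.22, 2.57, 3.14, 3.14, 3.14].

INTERFACE

Orientations are given as a unit quaternion [x, y, z, w].
In Python, from station import arm gives the robot as it stands. The module is installed in compiled form; this text tells all that it offers.
- The arm moves only by the tool apply_moves, never from a script. Its argument "plan" is a list of rows, each an object of numbers: "dx", "dy", "dz": the shift along the tool's x, y, z each as a share of 0.2 m, from -1 to 1; "rx", "ry", "rz": the turn, a rotation vector about the tool's x, y, z each as a share of 180 degrees, from -1 to 1. A call has 1 to 12 rows; each row is the pose to reach, as a shift and turn from the pose commanded when the call began, along the tool's axes at that moment, turning the shorter way round; what a row does not reach only later rows make up. A row lasts 1/12 s, in which the tool goes at most 41.7 mm and 7.16 degrees, less where a joint would pass 70% of its speed; a pose out of reach is approached as far as the arm can. A call with a number of a shift or a turn outside -1 to 1 is refused whole. A call with a gripper value outside its range is refused whole. "gripper" is the opening, from 0 (shut) to 1 (fully open), set as the call begins (left out, the last holds). The fingers move at their own pace and stop on an object; "force" is the grip in N (left out, the last holds). Time passes only in rows, so rows that repeat a pose let the fingers close. It gives the time, the measured TCP pose, the force, the opening and the grip force at its end, in the units of the state.
- arm.sense(): the state, without advancing time (a new reading comes with each control period).
- arm.capture(name): name is "side" or "top"; returns (picture, depth): 420x560x3 uint8, blue, green, red; 420x560 float32, m along the optical axis (not along the pixel's ray), 0 where there is no reading.
- arm.camera_model(name): a dict with "intrinsics" (3x3 intrinsics, pixels), "origin" and "orientation" of the camera in the world. Camera axes: x right, y up, looking along -z (the intrinsics and any distortion apply to the point x, -y, -z); pixel columns grow to the right and rows downward; lengths in m; the calibration is good to about 2 mm. A picture is of the moment at which its call begins. camera_model takes no time and is no camera call.
- arm.close_job(): hands the job in; it is judged then, once.
The state is a dict: "time_s": time; "qpos": joint angles; "dq": joint speeds; "tau": joint torques, N m; "ee_pos": TCP position; "tool_rot": TCP orientation; "contact_force": force on the tool from outside, world axes, zero at the start; "moment": the same for the moment, N m; "grip_width": finger opening in m; "gripper_force": force on a finger pad.
Only numpy, scipy, OpenCV 4.12 (cv2) and the standard library are available. Lean on these libraries where they do the work, as an engineer would, in place of code of your own. Each camera call takes 0.05 s, during which the arm holds its last target. There are 200 camera calls.

TASK

Each cardboard tube holds a drinks muddler. For every glass standing on the tray, take one tube, tilt it mouth-down until the muddler's handle slides out of the mouth, lay the tube down, draw the muddler out by its handle (lifting its head over the sill) and lay it in the tray's bay in front of that glass, then put the emptied tube in the carton. Exactly one muddler per glass: leave any tube that is not needed full on the table, and leave the glasses, the lemon and the garlic where they are.

Things in the scene. Friction and masses are not known exactly. Their poses are not given: they have to be found in the camera images.
- tube1_c (a point): square cardboard tube 142 long, 52 wide, 60 mm high, mouth towards the robot, white closed end. Inside 46 wide, 54 high, slippery. An 8 mm high, 4 mm thick sill across the mouth's floor stops the muddler's head when tipped mouth-down slowly (25 deg): only 66 mm of handle comes out, and stays out once laid level, sill below. 90 g. Point: centre. x towards the mouth, z up, away from the sill
- muddler1_c (a point): muddler 120 mm long, 140 g, packed in the tube of its number: heavy steel head, 34 mm dia, 50 long, at the closed end; wooden handle 14 mm dia, 70 long. Lies level on its head, axis 17 mm above what it lies on (20 mm over the table in a tube). To pass the sill, lift it 8 to 20 (best 14) mm and draw it 56 mm or more. Point: middle of length, on axis. x towards handle's end (head -60 to -10 mm)
- tube2_c (a point): square cardboard tube 142 long, 52 wide, 60 mm high, mouth towards the robot, white closed end. Inside 46 wide, 54 high, slippery. An 8 mm high, 4 mm thick sill across the mouth's floor stops the muddler's head when tipped mouth-down slowly (25 deg): only 66 mm of handle comes out, and stays out once laid level, sill below. 90 g. Point: centre. x towards the mouth, z up, away from the sill
- muddler2_c (a point): muddler 120 mm long, 140 g, packed in the tube of its number: heavy steel head, 34 mm dia, 50 long, at the closed end; wooden handle 14 mm dia, 70 long. Lies level on its head, axis 17 mm above what it lies on (20 mm over the table in a tube). To pass the sill, lift it 8 to 20 (best 14) mm and draw it 56 mm or more. Point: middle of length, on axis. x towards handle's end (head -60 to -10 mm)
- tube3_c (a point): square cardboard tube 142 long, 52 wide, 60 mm high, mouth towards the robot, white closed end. Inside 46 wide, 54 high, slippery. An 8 mm high, 4 mm thick sill across the mouth's floor stops the muddler's head when tipped mouth-down slowly (25 deg): only 66 mm of handle comes out, and stays out once laid level, sill below. 90 g. Point: centre. x towards the mouth, z up, away from the sill
- muddler3_c (a point): muddler 120 mm long, 140 g, packed in the tube of its number: heavy steel head, 34 mm dia, 50 long, at the closed end; wooden handle 14 mm dia, 70 long. Lies level on its head, axis 17 mm above what it lies on (20 mm over the table in a tube). To pass the sill, lift it 8 to 20 (best 14) mm and draw it 56 mm or more. Point: middle of length, on axis. x towards handle's end (head -60 to -10 mm)
- glass1: plain drinking glass, 80 mm in diameter and 91 mm high, standing on the tray; two or three of the three are there. Origin: centre of its underside. Its bay lies on its -x side (the robot's left), the bay's middle 110 mm from it
- glass2: plain drinking glass, 80 mm in diameter and 91 mm high, standing on the tray; two or three of the three are there. Origin: centre of its underside. Its bay lies on its -x side (the robot's left), the bay's middle 110 mm from it
- glass3: plain drinking glass, 80 mm in diameter and 91 mm high, standing on the tray; two or three of the three are there. Origin: centre of its underside. Its bay lies on its -x side (the robot's left), the bay's middle 110 mm from it
- tray: wooden serving tray, fixed, 230 x 276 mm, floor 4 mm thick, rim 12 mm. Origin: centre of its underside. x towards the glasses (robot's right), y along the row of glasses. Dividers 10 mm high make three bays, 84 mm wide and 125 long, centred at x = -45, y = -88, 0, +88 mm; the glasses stand at the same y, x = +65 mm. A bay without a glass stays empty
- carton: open cardboard carton, fixed, 168 mm (x) by 205 mm (y), 55 mm high, 4 mm walls and floor, at the back of the table. Origin: centre of its underside. Emptied tubes go in here, long side along x; three side by side do fit (inside 160 x 197 mm)
- lemon: bystander to be left alone: lemon, 78 x 55 x 56 mm, lying in the middle of the table. Origin: centre of its underside
- garlic: bystander to be left alone: garlic bulb, 60 mm wide, in the middle of the table. Origin: centre of its underside
Things that resemble listed ones, but are neither listed nor needed, are in the scene too. What is shaped like the part that bears tube3_c but turquoise is not meant.

How it is judged:
By the outcome, as a careful person would: the job done as asked, in the order asked, and still so for the second after the job is handed in, with the robot touching nothing.
Of glass1, glass2, glass3 only 2 to 3 are there at a start; the rules pass over those that are not, and their reading is None.
At some moment in a run one of tube1, tube2, tube3 may be knocked a few centimetres aside while the robot is not near it.
Once in a run the grip may slacken for a moment while it holds something.
It also fails if it takes over 210 s, if anything falls off the work surface, if the arm or the gripper's body presses on something with over 40 N, if the wrist force passes 120 N, or if a joint passes its speed limit or range.

## Working session

There is one attempt and no reset: what is moved stays moved. The work goes in short steps, Python scripts to look and compute and a tool call to move; the robot and the scene stay as the last step left them, time stands still between calls to the robot, and variables do not carry over. Pictures are saved under pics/ and viewed, at most 14 in all, crops included, and the job is handed in when it is done.

Besides the shell and the picture viewer there is one more tool, called after "Request:" as a command line: name --argument value ..., lists and objects as JSON in quotes. apply_moves: Moves the arm, as the interface text tells. Its arguments: {"type":"object","properties":{"plan":{"type":"array"},"gripper":{"type":"number"},"force":{"type":"number"}},"required":["plan"]}

```bash
mkdir -p pics; ls
cat > h.py <<'E'
import numpy as np, cv2
from station import arm
from scipy.spatial.transform import Rotation as R
def cloud(n):
    im,d=arm.capture(n); m=arm.camera_model(n); K=np.array(m["intrinsics"])
    o=np.array(m["origin"]); q=np.array(m["orientation"])
    M=R.from_quat(q).as_matrix() if q.size==4 else q
    v,u=np.mgrid[:d.shape[0],:d.shape[1]]
    p=np.stack([(u-K[0,2])/K[0,0]*d,-(v-K[1,2])/K[1,1]*d,-d],-1)
    P=p@M.T+o; P[d==0]=np.nan
    return im,d,P
E
python3 - <<'E'
from h import *
for n in("side","top"):
    im,d,P=cloud(n); print(n,arm.camera_model(n)); cv2.imwrite(f"pics/{n}0.png",im); np.save(f"{n}0.npy",P)
s=arm.sense(); print(s)
E
```

```text
pics
side {'intrinsics': array([[416.31612972,   0.        , 277.24994994],
       [  0.        , 416.31612972, 209.31449257],
       [  0.        ,   0.        ,   1.        ]]), 'origin': array([1.08556702, 0.68811916, 0.85036726]), 'orientation': array([0.13251818, 0.37973715, 0.85633251, 0.32393404])}
top {'intrinsics': array([[446.32461649,   0.        , 276.71248055],
       [  0.        , 446.32461649, 210.11812818],
       [  0.        ,   0.        ,   1.        ]]), 'origin': array([0.42619984, 0.00991662, 1.4185033 ]), 'orientation': array([ 0.02718524, -0.02041309, -0.70174636,  0.71161529])}
{'time_s': 0.1, 'qpos': array([ 1.15934320e+00,  3.00440822e-01,  1.52151374e+00,  2.46811850e-05,
        1.32069045e+00, -6.65689539e-02]), 'dq': array([-0.00190135, -0.00077797, -0.00224519, -0.00060557, -0.00069494,
       -0.00196254]), 'tau': array([ 1.12407946e-03, -5.32641363e+01, -3.53281510e+01,  7.09531526e-02,
        2.35219148e-02, -4.41467603e-05]), 'ee_pos': array([0.18583608, 0.5174075 , 0.20493142]), 'tool_rot': array([ 1.71591719e-01,  9.85168009e-01, -5.08394822e-04, -1.36184758e-04]), 'contact_force': array([-1.18346437,  0.11956503, -0.59965323]), 'moment': array([-0.06532502, -0.00103739, -0.01419824]), 'gripper_force': 0.0, 'grip_width': 0.0939102171086944}
```

View pics/top0.png

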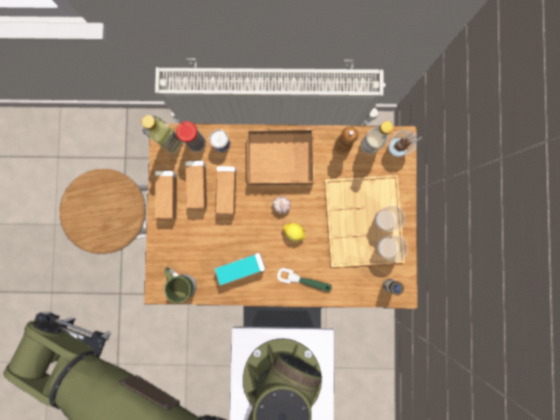

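View pics/side0.png

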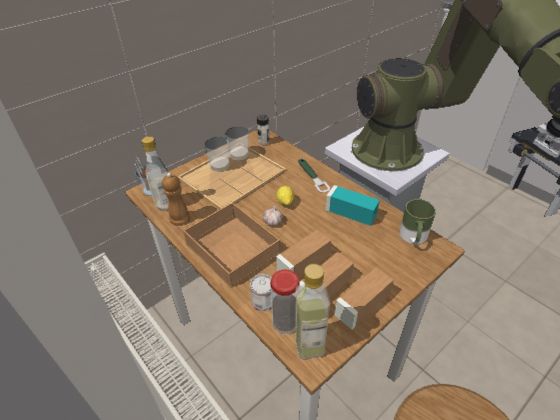

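The top view shows the tubes at px (165,196), (195,187) and (226,192), with their white ends away from the robot. The two glasses are at (387,220) and (388,248), the carton at (280,158), the tray at (366,222), the lemon at (293,232) and the garlic at (282,205). The far bay has no glass.

```bash
cat >> h.py <<'E'
def rect(P,box,zlo,zhi):
    x0,x1,y0,y1=box
    p=P.reshape(-1,3); m=(p[:,0]>x0)&(p[:,0]<x1)&(p[:,1]>y0)&(p[:,1]<y1)&(p[:,2]>zlo)&(p[:,2]<zhi)
    q=p[m]; 
    if len(q)<20: return len(q)
    r=cv2.minAreaRect(q[:,:2].astype(np.float32)); return len(q),np.round(r[0],4),np.round(r[1],4),round(r[2],1),np.round(np.percentile(q[:,2],[5,50,95]),4)
E
python3 - <<'E'
from h import *
T=np.load("top0.npy");S=np.load("side0.npy")
for u,v in [(165,196),(195,187),(226,192),(165,176),(195,166),(226,172),(366,200),(345,222),(280,158),(387,220),(388,248),(293,232),(282,205),(300,300)]:
    print(u,v,T[v,u].round(3))
for n,P in(("top",T),("side",S)):
    p=P.reshape(-1,3); m=(p[:,2]>.04)&(p[:,2]<.08)&(p[:,0]>.25)&(p[:,0]<.66)&(p[:,1]>.1)&(p[:,1]<.42)
    # label via occupancy grid
    g=np.zeros((220,180),np.uint8); ij=((p[m][:,:2]-[.25,.1])/.002).astype(int)
    g[ij[:,0].clip(0,219),ij[:,1].clip(0,179)]=1
    g=cv2.morphologyEx(g,cv2.MORPH_CLOSE,np.ones((3,3)))
    k,l,st,c=cv2.connectedComponentsWithStats(g)
    for i in range(1,k):
        if st[i,4]<100: continue
        r=cv2.minAreaRect(np.argwhere(l==i).astype(np.float32)); q=p[m]; 
        print(n,np.round(np.array(r[0])*.002+[.25,.1],4),np.array(r[1])*.002,r[2])
E
```

```text
165 196 [0.556 0.367 0.06 ]
195 187 [0.585 0.275 0.061]
226 192 [0.571 0.179 0.063]
165 176 [0.618 0.368 0.061]
195 166 [0.651 0.277 0.058]
226 172 [0.633 0.181 0.063]
366 200 [ 0.557 -0.258  0.011]
345 222 [ 0.487 -0.192  0.008]
280 158 [0.688 0.016 0.007]
387 220 [ 0.494 -0.323  0.014]
388 248 [ 0.407 -0.324  0.02 ]
293 232 [ 0.452 -0.027  0.059]
282 205 [0.535 0.008 0.048]
300 300 [ 0.239 -0.053 -0.003]
top [0.3323 0.1471] [0.05357344 0.11630599] 19.09349250793457
top [0.559 0.372] [0.056 0.142] 90.0
top [0.577 0.183] [0.054 0.142] 90.0
top [0.5901 0.2767] [0.13906602 0.05511807] 3.1221303939819336
side [0.3336 0.1467] [0.05890916 0.11903866] 19.440034866333008
side [0.561  0.3717] [0.14635754 0.05441302] 1.1017061471939087
side [0.577 0.183] [0.058 0.146] 90.0
side [0.5711 0.2766] [0.10080785 0.05445095] 3.012787342071533
```

```bash
cat >> h.py <<'E'
def go(xyz,yaw=0,pitch=0,s=None):
    """shares to reach TCP xyz, tool down turned by yaw about world z, then pitched about tool y (deg)"""
    s=s or arm.sense(); C=R.from_quat(s["tool_rot"])
    G=R.from_euler('z',yaw,degrees=True)*R.from_quat([0,1,0,0])*R.from_euler('y',pitch,degrees=True)
    d=C.inv().apply(np.array(xyz)-s["ee_pos"])/.2; r=(C.inv()*G).as_rotvec()/np.pi
    print("d",d.round(3),"r",r.round(4),"rows>=",round(max(np.linalg.norm(d)*.2/.0417,np.linalg.norm(r)*180/7.16),1))
E
python3 - <<'E'
from h import *
T=np.load("top0.npy");S=np.load("side0.npy")
for n,P in(("top",T),("side",S)):
    print(n,"carton",rect(P,(.58,.80,-.12,.145),.03,.06),rect(P,(.58,.80,-.12,.145),.045,.06))
    p=P.reshape(-1,3)
    m=(p[:,2]>.007)&(p[:,2]<.016)&(p[:,0]>.3)&(p[:,0]<.66)&(p[:,1]>-.42)&(p[:,1]<-.08); q=p[m]
    g=np.zeros((180,170),np.uint8); ij=((q[:,:2]-[.3,-.42])/.002).astype(int); g[ij[:,0].clip(0,179),ij[:,1].clip(0,169)]=1
    g=cv2.morphologyEx(g,cv2.MORPH_CLOSE,np.ones((3,3)));k,l,st,c=cv2.connectedComponentsWithStats(g)
    for i in range(1,k):
        if st[i,4]>150: r=cv2.minAreaRect(np.argwhere(l==i).astype(np.float32)); print(n,"tray",np.round(np.array(r[0])*.002+[.3,-.42],3),np.array(r[1])*.002,r[2])
    print("glass",rect(P,(.35,.62,-.42,-.26),.08,.11),rect(P,(.35,.45,-.42,-.26),.08,.11),rect(P,(.45,.55,-.42,-.26),.08,.11))
im=cv2.imread("pics/top0.png"); c=cv2.resize(im[120:290,230:420],None,fx=4,fy=3.5,interpolation=cv2.INTER_CUBIC); cv2.imwrite("pics/crop0.png",c)
E
```

```text
top carton (530, array([0.6861, 0.0159]), array([0.1694, 0.2049]), 1.1, array([0.0332, 0.0532, 0.0587])) (419, array([0.6862, 0.0159]), array([0.1692, 0.2049]), 1.1, array([0.0469, 0.0546, 0.0589]))
top tray [ 0.489 -0.172] [0.28996698 0.0905006 ] 0.5562521815299988
top tray [ 0.377 -0.228] [0.05259794 0.04596325] 2.2906100749969482
top tray [ 0.386 -0.314] [0.05889458 0.12425657] 3.9451863765716553
top tray [ 0.403 -0.328] [0.03909174 0.05243443] 69.44395446777344
top tray [ 0.447 -0.221] [0.03024426 0.07279128] 19.983104705810547
top tray [ 0.497 -0.321] [0.0448     0.05080001] 53.13010025024414
top tray [ 0.519 -0.227] [0.08576725 0.07822421] 65.224853515625
top tray [ 0.605 -0.331] [0.13430945 0.07371401] 51.34019088745117
glass (243, array([ 0.4525, -0.3194]), array([0.1664, 0.08  ]), 4.5, array([0.082 , 0.0926, 0.0992])) (124, array([ 0.4082, -0.3232]), array([0.0765, 0.0794]), 0.8, array([0.0818, 0.0927, 0.0998])) (119, array([ 0.4957, -0.3163]), array([0.0773, 0.0778]), 45.8, array([0.082 , 0.0922, 0.0982]))
side carton (1410, array([0.6868, 0.0164]), array([0.1711, 0.2089]), 1.1, array([0.0313, 0.0452, 0.0558])) (722, array([0.6868, 0.0164]), array([0.1711, 0.2089]), 1.1, array([0.0458, 0.0521, 0.0562]))
side tray [ 0.391 -0.201] [0.08545999 0.11946448] 4.289153099060059
side tray [ 0.54  -0.164] [0.08637381 0.12037537] 30.618608474731445
side tray [ 0.591 -0.355] [0.09609755 0.02385366] 12.680383682250977
side tray [ 0.623 -0.215] [0.00894252 0.17092606] 5.079607963562012
glass (388, array([ 0.4519, -0.3185]), array([0.1696, 0.0843]), 2.4, array([0.0807, 0.0884, 0.0959])) (185, array([ 0.4088, -0.3229]), array([0.0835, 0.078 ]), 51.1, array([0.0808, 0.0885, 0.0958])) (203, array([ 0.4963, -0.3151]), array([0.0865, 0.0758]), 54.2, array([0.0806, 0.0883, 0.0963]))
```

View pics/crop0.png

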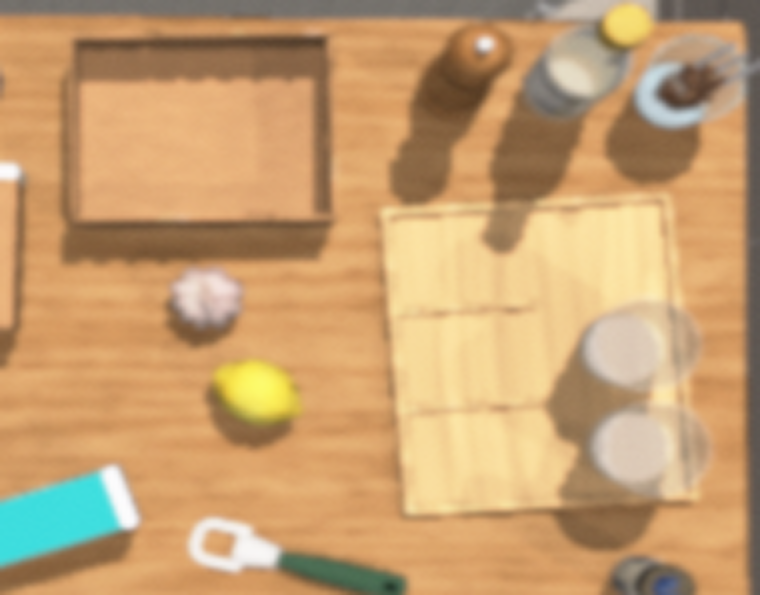

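The crop shows the carton (centre about .687, .016), the tray turned about 4°, and glasses in the near and middle bays only. I'll start with the tube at y=.182.

```bash
python3 -c "
from h import *
go((.577,.182,.2))"
```

```text
d [-2.408 -0.917  0.025] r [-3.000e-04 -1.000e-04 -1.098e-01] rows>= 12.4
```

Request:
apply_moves --plan '[{"dx": -0.95, "dy": -0.36, "dz": 0.01, "rz": -0.11}, {"dx": -0.95, "dy": -0.36, "dz": 0.01, "rz": -0.11}, {"dx": -0.95, "dy": -0.36, "dz": 0.01, "rz": -0.11}, {"dx": -0.95, "dy": -0.36, "dz": 0.01, "rz": -0.11}, {"dx": -0.95, "dy": -0.36, "dz": 0.01, "rz": -0.11}, {"dx": -0.95, "dy": -0.36, "dz": 0.01, "rz": -0.11}]' --gripper 0.75 --force 45

```text
invalid input at $.plan[0]: expected keys dx, dy, dz, rx, ry, rz
```

```bash
python3 -c "
from h import *
go((.577,.182,.2))"
```

```text
d [-2.408 -0.917  0.025] r [-3.000e-04 -1.000e-04 -1.098e-01] rows>= 12.4
```

Request:
apply_moves --plan '[{"dx": -0.95, "dy": -0.36, "dz": 0.01, "rx": 0, "ry": 0, "rz": -0.11}, {"dx": -0.95, "dy": -0.36, "dz": 0.01, "rx": 0, "ry": 0, "rz": -0.11}, {"dx": -0.95, "dy": -0.36, "dz": 0.01, "rx": 0, "ry": 0, "rz": -0.11}, {"dx": -0.95, "dy": -0.36, "dz": 0.01, "rx": 0, "ry": 0, "rz": -0.11}, {"dx": -0.95, "dy": -0.36, "dz": 0.01, "rx": 0, "ry": 0, "rz": -0.11}, {"dx": -0.95, "dy": -0.36, "dz": 0.01, "rx": 0, "ry": 0, "rz": -0.11}]' --gripper 0.75 --force 45

```text
time_s: 0.6
ee_pos: [0.3439, 0.382, 0.2032]
tool_rot: [0.002, 1.0, -0.001, 0.0]
contact_force: [0.5, -0.0, -0.4]
grip_width: 0.0706
gripper_force: 0.0
```

```bash
python3 -c "
from h import *
go((.577,.182,.2))"
```

```text
d [-1.169 -0.997  0.017] r [-0.0003  0.0001 -0.001 ] rows>= 7.4
```

Request:
apply_moves --plan '[{"dx": -1, "dy": -0.9, "dz": 0, "rx": 0, "ry": 0, "rz": 0}, {"dx": -1, "dy": -0.9, "dz": 0, "rx": 0, "ry": 0, "rz": 0}, {"dx": -1, "dy": -0.9, "dz": 0, "rx": 0, "ry": 0, "rz": 0}, {"dx": -1, "dy": -0.9, "dz": 0, "rx": 0, "ry": 0, "rz": 0}, {"dx": -1, "dy": -0.9, "dz": 0, "rx": 0, "ry": 0, "rz": 0}, {"dx": -1, "dy": -0.9, "dz": 0, "rx": 0, "ry": 0, "rz": 0}, {"dx": -1, "dy": -0.9, "dz": 0, "rx": 0, "ry": 0, "rz": 0}, {"dx": -1, "dy": -0.9, "dz": 0, "rx": 0, "ry": 0, "rz": 0}]'

```text
time_s: 1.27
ee_pos: [0.5426, 0.2029, 0.2026]
tool_rot: [0.002, 1.0, -0.0, -0.0]
contact_force: [0.2, -0.4, -0.6]
grip_width: 0.0707
gripper_force: 0.0
```

```bash
python3 -c "
from h import *
im,d,P=cloud('side'); print('tubeC',rect(P,(.48,.66,.14,.225),.045,.07))
go((.577,.182,.014))"
```

```text
tubeC (1050, array([0.5784, 0.1842]), array([0.0562, 0.1446]), 89.8, array([0.0489, 0.0595, 0.0621]))
d [-0.18  -0.112  0.943] r [-0.0001 -0.0004 -0.0006] rows>= 4.6
```

Request:
apply_moves --plan '[{"dx": -0.185, "dy": -0.1, "dz": 0, "rx": 0, "ry": 0, "rz": 0}, {"dx": -0.185, "dy": -0.1, "dz": 0.3, "rx": 0, "ry": 0, "rz": 0}, {"dx": -0.185, "dy": -0.1, "dz": 0.5, "rx": 0, "ry": 0, "rz": 0}, {"dx": -0.185, "dy": -0.1, "dz": 0.65, "rx": 0, "ry": 0, "rz": 0}, {"dx": -0.185, "dy": -0.1, "dz": 0.8, "rx": 0, "ry": 0, "rz": 0}, {"dx": -0.185, "dy": -0.1, "dz": 0.92, "rx": 0, "ry": 0, "rz": 0}, {"dx": -0.185, "dy": -0.1, "dz": 0.92, "rx": 0, "ry": 0, "rz": 0}]'

```text
time_s: 1.9
ee_pos: [0.5739, 0.1862, 0.0142]
tool_rot: [-0.001, 1.0, -0.001, -0.004]
contact_force: [-0.4, 1.0, -0.2]
grip_width: 0.0702
gripper_force: 0.0
```

Request:
apply_moves --plan '[{"dx": 0, "dy": 0, "dz": 0, "rx": 0, "ry": 0, "rz": 0}, {"dx": 0, "dy": 0, "dz": 0, "rx": 0, "ry": 0, "rz": 0}, {"dx": 0, "dy": 0, "dz": 0, "rx": 0, "ry": 0, "rz": 0}, {"dx": 0, "dy": 0, "dz": 0, "rx": 0, "ry": 0, "rz": 0}, {"dx": 0, "dy": 0, "dz": 0, "rx": 0, "ry": 0, "rz": 0}, {"dx": 0, "dy": 0, "dz": 0, "rx": 0, "ry": 0, "rz": 0}]' --gripper 0.4

```text
time_s: 2.4
ee_pos: [0.5784, 0.1863, 0.0217]
tool_rot: [-0.0, 1.0, 0.001, 0.002]
contact_force: [-2.1, 0.7, 8.0]
grip_width: 0.0522
gripper_force: 44.9
```

Request:
apply_moves --plan '[{"dx": 0, "dy": 0, "dz": -0.08, "rx": 0, "ry": 0, "rz": 0}, {"dx": 0, "dy": 0, "dz": -0.16, "rx": 0, "ry": 0, "rz": 0}, {"dx": 0, "dy": 0, "dz": -0.24, "rx": 0, "ry": 0, "rz": 0}, {"dx": 0, "dy": 0, "dz": -0.32, "rx": 0, "ry": 0, "rz": 0}, {"dx": 0, "dy": 0, "dz": -0.38, "rx": 0, "ry": 0, "rz": 0}, {"dx": 0, "dy": 0, "dz": -0.38, "rx": 0, "ry": -0.01, "rz": 0}, {"dx": 0, "dy": 0, "dz": -0.38, "rx": 0, "ry": -0.02, "rz": 0}, {"dx": 0, "dy": 0, "dz": -0.38, "rx": 0, "ry": -0.03, "rz": 0}, {"dx": 0, "dy": 0, "dz": -0.38, "rx": 0, "ry": -0.04, "rz": 0}, {"dx": 0, "dy": 0, "dz": -0.38, "rx": 0, "ry": -0.05, "rz": 0}, {"dx": 0, "dy": 0, "dz": -0.38, "rx": 0, "ry": -0.06, "rz": 0}, {"dx": 0, "dy": 0, "dz": -0.38, "rx": 0, "ry": -0.07, "rz": 0}]' --force 55

```text
time_s: 3.4
ee_pos: [0.5775, 0.1859, 0.096]
tool_rot: [-0.0, 0.994, 0.0, 0.111]
contact_force: [0.8, -0.1, -3.6]
grip_width: 0.052
gripper_force: 54.9
```

Request:
apply_moves --plan '[{"dx": 0, "dy": 0, "dz": 0, "rx": 0, "ry": -0.01, "rz": 0}, {"dx": 0, "dy": 0, "dz": 0, "rx": 0, "ry": -0.02, "rz": 0}, {"dx": 0, "dy": 0, "dz": 0, "rx": 0, "ry": -0.03, "rz": 0}, {"dx": 0, "dy": 0, "dz": 0, "rx": 0, "ry": -0.04, "rz": 0}, {"dx": 0, "dy": 0, "dz": 0, "rx": 0, "ry": -0.05, "rz": 0}, {"dx": 0, "dy": 0, "dz": 0, "rx": 0, "ry": -0.06, "rz": 0}, {"dx": 0, "dy": 0, "dz": 0, "rx": 0, "ry": -0.07, "rz": 0}, {"dx": 0, "dy": 0, "dz": 0, "rx": 0, "ry": -0.07, "rz": 0}, {"dx": 0, "dy": 0, "dz": 0, "rx": 0, "ry": -0.07, "rz": 0}, {"dx": 0, "dy": 0, "dz": 0, "rx": 0, "ry": -0.07, "rz": 0}, {"dx": 0, "dy": 0, "dz": 0, "rx": 0, "ry": -0.07, "rz": 0}, {"dx": 0, "dy": 0, "dz": 0, "rx": 0, "ry": -0.07, "rz": 0}]'

```text
time_s: 4.4
ee_pos: [0.5778, 0.1858, 0.0956]
tool_rot: [-0.0, 0.976, 0.0, 0.218]
contact_force: [-0.7, 0.1, -1.8]
grip_width: 0.0518
gripper_force: 55.0
```

```bash
python3 -c "
from h import *
im,d,P=cloud('side'); im2,d2,P2=cloud('top'); cv2.imwrite('pics/t1.png',np.hstack([cv2.resize(im[150:370,200:460],(390,330)),cv2.resize(im2[130:300,130:330],(390,330))])); s=arm.sense(); print(s['ee_pos'],s['tool_rot'],s['grip_width'],s['moment'],s['contact_force'])"
```

```text
[0.57767597 0.18579188 0.09548912] [-3.05892618e-04  9.75934173e-01  8.45172412e-05  2.18065103e-01] 0.05145802220017146 [0.02886494 0.26689906 0.05378259] [ 0.42724415 -0.64554286 -3.21277422]
```

View pics/t1.png

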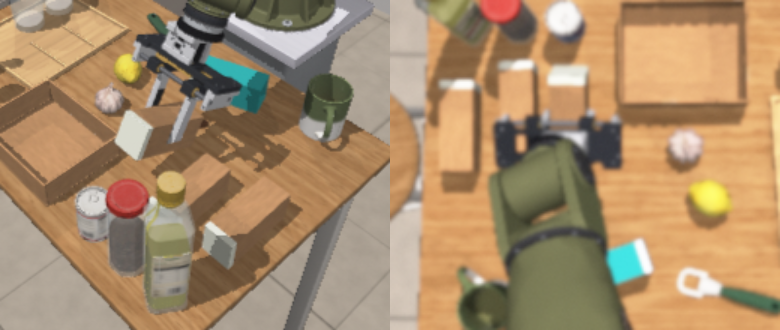

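The view shows the tube held mouth-down, with its white end raised and the neighbouring tubes untouched. I'll level it and lay it down.

Request:
apply_moves --plan '[{"dx": 0, "dy": 0, "dz": 0, "rx": 0, "ry": 0.015, "rz": 0}, {"dx": 0, "dy": 0, "dz": 0, "rx": 0, "ry": 0.03, "rz": 0}, {"dx": 0, "dy": 0, "dz": 0, "rx": 0, "ry": 0.045, "rz": 0}, {"dx": 0, "dy": 0, "dz": 0, "rx": 0, "ry": 0.06, "rz": 0}, {"dx": 0, "dy": 0, "dz": 0, "rx": 0, "ry": 0.075, "rz": 0}, {"dx": 0, "dy": 0, "dz": 0, "rx": 0, "ry": 0.09, "rz": 0}, {"dx": 0, "dy": 0, "dz": 0, "rx": 0, "ry": 0.105, "rz": 0}, {"dx": 0, "dy": 0, "dz": 0, "rx": 0, "ry": 0.12, "rz": 0}, {"dx": 0, "dy": 0, "dz": 0, "rx": 0, "ry": 0.13, "rz": 0}, {"dx": 0, "dy": 0, "dz": 0, "rx": 0, "ry": 0.138, "rz": 0}, {"dx": 0, "dy": 0, "dz": 0, "rx": 0, "ry": 0.138, "rz": 0}]'

```text
time_s: 5.42
ee_pos: [0.5781, 0.1857, 0.0952]
tool_rot: [-0.0, 1.0, 0.0, 0.003]
contact_force: [0.1, -0.1, -2.6]
grip_width: 0.0516
gripper_force: 55.0
```

```bash
python3 -c "
from h import *
go((.578,.1855,.0215)); s=arm.sense(); print(s['moment'],s['ee_pos'])"
```

```text
d [ 0.002 -0.001  0.369] r [0.     0.0017 0.0002] rows>= 1.8
[ 0.00323908 -0.09555385  0.04562451] [0.57805571 0.18569097 0.09522931]
```

Request:
apply_moves --plan '[{"dx": 0, "dy": 0, "dz": 0.08, "rx": 0, "ry": 0, "rz": 0}, {"dx": 0, "dy": 0, "dz": 0.16, "rx": 0, "ry": 0, "rz": 0}, {"dx": 0, "dy": 0, "dz": 0.24, "rx": 0, "ry": 0, "rz": 0}, {"dx": 0, "dy": 0, "dz": 0.3, "rx": 0, "ry": 0, "rz": 0}, {"dx": 0, "dy": 0, "dz": 0.34, "rx": 0, "ry": 0, "rz": 0}, {"dx": 0, "dy": 0, "dz": 0.36, "rx": 0, "ry": 0, "rz": 0}, {"dx": 0, "dy": 0, "dz": 0.365, "rx": 0, "ry": 0, "rz": 0}, {"dx": 0, "dy": 0, "dz": 0.368, "rx": 0, "ry": 0, "rz": 0}, {"dx": 0, "dy": 0, "dz": 0.368, "rx": 0, "ry": 0, "rz": 0}]'

```text
time_s: 6.17
ee_pos: [0.5803, 0.1862, 0.0242]
tool_rot: [-0.0, 1.0, 0.001, 0.007]
contact_force: [5.0, -0.1, 10.3]
grip_width: 0.0521
gripper_force: 55.0
```

Request:
apply_moves --plan '[{"dx": 0, "dy": 0, "dz": 0, "rx": 0, "ry": 0, "rz": 0}, {"dx": 0, "dy": 0, "dz": 0, "rx": 0, "ry": 0, "rz": 0}, {"dx": 0, "dy": 0, "dz": 0, "rx": 0, "ry": 0, "rz": 0}, {"dx": 0, "dy": 0, "dz": 0, "rx": 0, "ry": 0, "rz": 0}]' --gripper 0.75

```text
time_s: 6.5
ee_pos: [0.5778, 0.1858, 0.0217]
tool_rot: [-0.0, 1.0, -0.0, 0.003]
contact_force: [0.6, -0.1, 0.6]
grip_width: 0.0701
gripper_force: 0.0
```

Request:
apply_moves --plan '[{"dx": 0, "dy": 0, "dz": -0.15, "rx": 0, "ry": 0, "rz": 0}, {"dx": 0, "dy": 0, "dz": -0.35, "rx": 0, "ry": 0, "rz": 0}, {"dx": 0, "dy": 0, "dz": -0.5, "rx": 0, "ry": 0, "rz": 0}, {"dx": 0, "dy": -0.3, "dz": -0.7, "rx": 0, "ry": 0, "rz": 0}, {"dx": 0, "dy": -0.5, "dz": -0.8, "rx": 0, "ry": 0, "rz": 0}, {"dx": 0, "dy": -0.7, "dz": -0.8, "rx": 0, "ry": 0, "rz": 0}, {"dx": 0, "dy": -0.9, "dz": -0.8, "rx": 0, "ry": 0, "rz": 0}, {"dx": 0, "dy": -1, "dz": -0.8, "rx": 0, "ry": 0, "rz": 0}, {"dx": 0, "dy": -1, "dz": -0.8, "rx": 0, "ry": 0, "rz": 0}]'

```text
time_s: 7.25
ee_pos: [0.577, -0.0195, 0.1824]
tool_rot: [0.002, 1.0, -0.001, 0.004]
contact_force: [0.3, 0.1, 0.2]
grip_width: 0.0706
gripper_force: 0.0
```

```bash
python3 -c "
from h import *
im,d,P=cloud('side'); im2,d2,P2=cloud('top'); cv2.imwrite('pics/t2.png',np.hstack([cv2.resize(im[150:370,200:460],(390,330)),cv2.resize(im2[130:300,130:330],(390,330))]))
for Q in(P,P2): print(rect(Q,(.48,.66,.14,.225),.045,.07),rect(Q,(.42,.497,.14,.225),.012,.06))
"
```

```text
(1026, array([0.5883, 0.1883]), array([0.0549, 0.1434]), 89.8, array([0.0497, 0.0595, 0.0623])) (61, array([0.4744, 0.1887]), array([0.0404, 0.0152]), 4.5, array([0.0189, 0.0247, 0.0283]))
(804, array([0.588 , 0.1873]), array([0.053 , 0.1414]), 89.8, array([0.0554, 0.061 , 0.0654])) (58, array([0.4744, 0.1868]), array([0.0437, 0.0105]), 1.5, array([0.0216, 0.0264, 0.0317]))
```

View pics/t2.png

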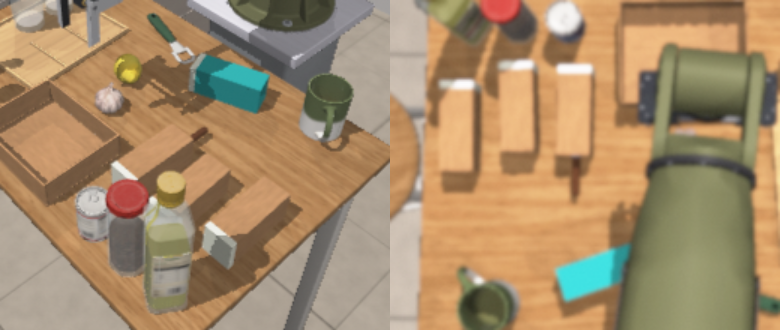

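The handle is out, with its tip near .452, and the tube is now at (.588, .187). Next is the grasp at x=.489.

```bash
python3 -c "
from h import *
go((.489,.187,.12));go((.489,.187,.006))"
```

```text
d [0.444 1.013 0.306] r [ 0.      0.002  -0.0007] rows>= 5.5
d [0.448 1.013 0.876] r [ 0.      0.002  -0.0007] rows>= 6.8
```

Request:
apply_moves --plan '[{"dx": 0.448, "dy": 1, "dz": 0, "rx": 0, "ry": 0.002, "rz": 0}, {"dx": 0.448, "dy": 1, "dz": 0, "rx": 0, "ry": 0.002, "rz": 0}, {"dx": 0.448, "dy": 1, "dz": 0, "rx": 0, "ry": 0.002, "rz": 0}, {"dx": 0.448, "dy": 1, "dz": 0, "rx": 0, "ry": 0.002, "rz": 0}, {"dx": 0.448, "dy": 1, "dz": 0, "rx": 0, "ry": 0.002, "rz": 0}, {"dx": 0.448, "dy": 1, "dz": 0.1, "rx": 0, "ry": 0.002, "rz": 0}, {"dx": 0.448, "dy": 1, "dz": 0.25, "rx": 0, "ry": 0.002, "rz": 0}, {"dx": 0.448, "dy": 1, "dz": 0.4, "rx": 0, "ry": 0.002, "rz": 0}, {"dx": 0.448, "dy": 1, "dz": 0.45, "rx": 0, "ry": 0.002, "rz": 0}, {"dx": 0.448, "dy": 1, "dz": 0.45, "rx": 0, "ry": 0.002, "rz": 0}]' --gripper 0.45

```text
time_s: 8.18
ee_pos: [0.4864, 0.1864, 0.0891]
tool_rot: [-0.001, 1.0, -0.001, -0.002]
contact_force: [-0.4, -0.5, -0.6]
grip_width: 0.0424
gripper_force: 0.0
```

```bash
python3 -c "
from h import *
go((.489,.187,.006))"
```

```text
d [-0.015  0.003  0.416] r [-0.0004 -0.0014  0.0007] rows>= 2.0
```

Request:
apply_moves --plan '[{"dx": 0, "dy": 0, "dz": 0.15, "rx": 0, "ry": 0, "rz": 0}, {"dx": 0, "dy": 0, "dz": 0.25, "rx": 0, "ry": 0, "rz": 0}, {"dx": 0, "dy": 0, "dz": 0.35, "rx": 0, "ry": 0, "rz": 0}, {"dx": 0, "dy": 0, "dz": 0.4, "rx": 0, "ry": 0, "rz": 0}, {"dx": 0, "dy": 0, "dz": 0.425, "rx": 0, "ry": 0, "rz": 0}, {"dx": 0, "dy": 0, "dz": 0.425, "rx": 0, "ry": 0, "rz": 0}, {"dx": 0, "dy": 0, "dz": 0.425, "rx": 0, "ry": 0, "rz": 0}, {"dx": 0, "dy": 0, "dz": 0.425, "rx": 0, "ry": 0, "rz": 0}]'

```text
time_s: 8.85
ee_pos: [0.4887, 0.186, 0.0076]
tool_rot: [-0.0, 1.0, 0.0, 0.001]
contact_force: [-0.4, -0.6, 0.0]
grip_width: 0.0425
gripper_force: 0.0
```

Request:
apply_moves --plan '[{"dx": 0, "dy": 0, "dz": 0, "rx": 0, "ry": 0, "rz": 0}, {"dx": 0, "dy": 0, "dz": 0, "rx": 0, "ry": 0, "rz": 0}, {"dx": 0, "dy": 0, "dz": 0, "rx": 0, "ry": 0, "rz": 0}, {"dx": 0, "dy": 0, "dz": 0, "rx": 0, "ry": 0, "rz": 0}, {"dx": 0, "dy": 0, "dz": 0, "rx": 0, "ry": 0, "rz": 0}, {"dx": 0, "dy": 0, "dz": 0, "rx": 0, "ry": 0, "rz": 0}]' --gripper 0.05 --force 50

```text
time_s: 9.35
ee_pos: [0.488, 0.1857, 0.0063]
tool_rot: [-0.0, 1.0, 0.0, 0.0]
contact_force: [-0.1, 0.8, 0.3]
grip_width: 0.013
gripper_force: 50.0
```

Request:
apply_moves --plan '[{"dx": 0, "dy": 0, "dz": -0.025, "rx": 0, "ry": 0, "rz": 0}, {"dx": 0, "dy": 0, "dz": -0.05, "rx": 0, "ry": 0, "rz": 0}, {"dx": 0, "dy": 0, "dz": -0.07, "rx": 0, "ry": 0, "rz": 0}, {"dx": 0, "dy": 0, "dz": -0.07, "rx": 0, "ry": 0, "rz": 0}, {"dx": 0, "dy": 0, "dz": -0.07, "rx": 0, "ry": 0, "rz": 0}, {"dx": 0, "dy": 0, "dz": -0.07, "rx": 0, "ry": 0, "rz": 0}]'

```text
time_s: 9.85
ee_pos: [0.4879, 0.1857, 0.0202]
tool_rot: [-0.0, 1.0, -0.0, -0.0]
contact_force: [0.4, 0.9, -2.1]
grip_width: 0.0128
gripper_force: 50.0
```

Request:
apply_moves --plan '[{"dx": 0.03, "dy": 0, "dz": 0, "rx": 0, "ry": 0, "rz": 0}, {"dx": 0.06, "dy": 0, "dz": 0, "rx": 0, "ry": 0, "rz": 0}, {"dx": 0.1, "dy": 0, "dz": 0, "rx": 0, "ry": 0, "rz": 0}, {"dx": 0.14, "dy": 0, "dz": 0, "rx": 0, "ry": 0, "rz": 0}, {"dx": 0.18, "dy": 0, "dz": 0, "rx": 0, "ry": 0, "rz": 0}, {"dx": 0.22, "dy": 0, "dz": 0, "rx": 0, "ry": 0, "rz": 0}, {"dx": 0.26, "dy": 0, "dz": 0, "rx": 0, "ry": 0, "rz": 0}, {"dx": 0.3, "dy": 0, "dz": 0, "rx": 0, "ry": 0, "rz": 0}, {"dx": 0.34, "dy": 0, "dz": 0, "rx": 0, "ry": 0, "rz": 0}, {"dx": 0.37, "dy": 0, "dz": 0, "rx": 0, "ry": 0, "rz": 0}, {"dx": 0.37, "dy": 0, "dz": 0, "rx": 0, "ry": 0, "rz": 0}]'

```text
time_s: 10.77
ee_pos: [0.4128, 0.1857, 0.0203]
tool_rot: [-0.001, 1.0, -0.0, -0.0]
contact_force: [-0.3, -0.0, -2.8]
grip_width: 0.0131
gripper_force: 50.0
```

```bash
python3 -c "
from h import *
im,d,P=cloud('side'); im2,d2,P2=cloud('top'); cv2.imwrite('pics/t3.png',cv2.resize(im[150:370,200:460],(780,600)))
for Q in(P,P2): print(rect(Q,(.49,.67,.14,.225),.045,.07))
print(arm.sense()['moment'],arm.sense()['grip_width'])
"
```

```text
(1050, array([0.5759, 0.1878]), array([0.0552, 0.17  ]), 89.5, array([0.0486, 0.0595, 0.0621]))
(815, array([0.575 , 0.1872]), array([0.0525, 0.1662]), 90.0, array([0.0546, 0.0605, 0.0653]))
[-0.01684298  0.06812427 -0.00707469] 0.012765893759389297
```

View pics/t3.png

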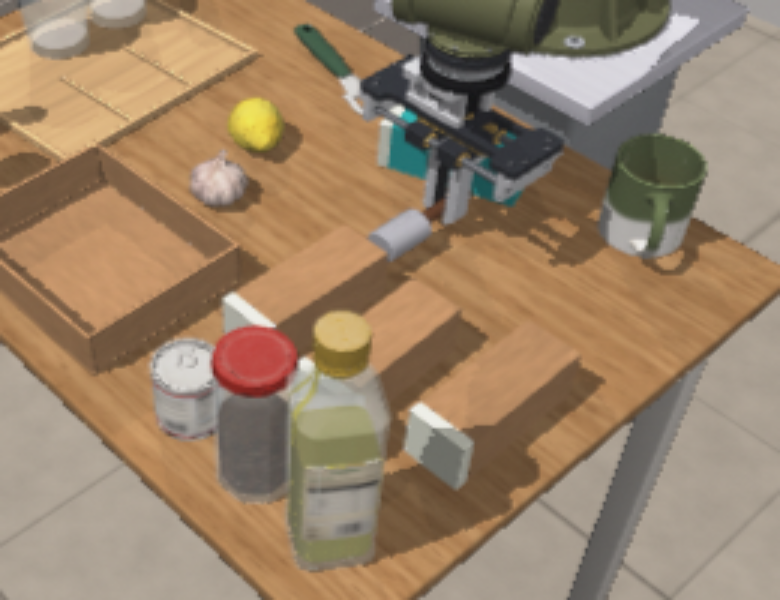

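The side view shows the muddler drawn fully clear of the tube, its head at px (400,233), with the tube in place.

Request:
apply_moves --plan '[{"dx": 0, "dy": 0, "dz": -0.1, "rx": 0, "ry": 0, "rz": 0}, {"dx": 0, "dy": 0, "dz": -0.2, "rx": 0, "ry": 0, "rz": 0}, {"dx": 0, "dy": 0, "dz": -0.35, "rx": 0, "ry": 0, "rz": 0}, {"dx": 0, "dy": 0, "dz": -0.5, "rx": 0, "ry": 0, "rz": 0}, {"dx": 0, "dy": 0, "dz": -0.6, "rx": 0, "ry": 0, "rz": 0}, {"dx": -0.05, "dy": -0.12, "dz": -0.65, "rx": 0, "ry": 0, "rz": 0.02}, {"dx": -0.1, "dy": -0.24, "dz": -0.65, "rx": 0, "ry": 0, "rz": 0.05}, {"dx": -0.15, "dy": -0.36, "dz": -0.65, "rx": 0, "ry": 0, "rz": 0.08}, {"dx": -0.2, "dy": -0.5, "dz": -0.65, "rx": 0, "ry": 0, "rz": 0.11}, {"dx": -0.2, "dy": -0.64, "dz": -0.65, "rx": 0, "ry": 0, "rz": 0.14}, {"dx": -0.2, "dy": -0.78, "dz": -0.65, "rx": 0, "ry": 0, "rz": 0.17}, {"dx": -0.2, "dy": -0.9, "dz": -0.65, "rx": 0, "ry": 0, "rz": 0.2}]'

```text
time_s: 11.87
ee_pos: [0.4543, 0.0039, 0.1503]
tool_rot: [0.311, 0.95, -0.0, 0.0]
contact_force: [-0.2, -0.4, -1.9]
grip_width: 0.0126
gripper_force: 50.0
```

```bash
python3 -c "
from h import *
im,d,P=cloud('side')
go((.486,-.179,.15),yaw=-85.7); s=arm.sense(); print(s['qpos'].round(2),s['grip_width'])
C=R.from_quat(s['tool_rot']); L=C.inv().apply(P.reshape(-1,3)-s['ee_pos']).reshape(P.shape)
m=(abs(L[...,1])<.025)&(abs(L[...,2]+.015)<.03)&(L[...,0]>-.12)&(L[...,0]<.06)&~((abs(L[...,0])<.012))
q=L[m]; print(len(q),np.percentile(q[:,0],[0,2,98,100])); h=q[q[:,0]<-.035]; print(h.min(0),h.max(0))"
```

```text
d [-0.666 -0.627  0.002] r [-1.00e-04  3.00e-04  2.72e-01] rows>= 6.8
[-0.08  0.14  1.85 -0.    1.15 -1.01] 0.012595417520937364
309 [-0.08152461 -0.07996177  0.03313122  0.03755134]
[-0.08152461 -0.00581319 -0.03129794] [-0.03532284  0.02413976  0.00226408]
```

Request:
apply_moves --plan '[{"dx": -0.09, "dy": -0.08, "dz": 0, "rx": 0, "ry": 0, "rz": 0.03}, {"dx": -0.18, "dy": -0.16, "dz": 0, "rx": 0, "ry": 0, "rz": 0.06}, {"dx": -0.27, "dy": -0.25, "dz": 0, "rx": 0, "ry": 0, "rz": 0.1}, {"dx": -0.36, "dy": -0.34, "dz": 0, "rx": 0, "ry": 0, "rz": 0.135}, {"dx": -0.45, "dy": -0.42, "dz": 0, "rx": 0, "ry": 0, "rz": 0.17}, {"dx": -0.54, "dy": -0.51, "dz": 0, "rx": 0, "ry": 0, "rz": 0.205}, {"dx": -0.62, "dy": -0.59, "dz": 0, "rx": 0, "ry": 0, "rz": 0.24}, {"dx": -0.663, "dy": -0.623, "dz": 0, "rx": 0, "ry": 0, "rz": 0.272}, {"dx": -0.663, "dy": -0.623, "dz": 0, "rx": 0, "ry": 0, "rz": 0.272}, {"dx": -0.663, "dy": -0.623, "dz": 0.1, "rx": 0, "ry": 0, "rz": 0.272}, {"dx": -0.663, "dy": -0.623, "dz": 0.2, "rx": 0, "ry": 0, "rz": 0.272}, {"dx": -0.663, "dy": -0.623, "dz": 0.3, "rx": 0, "ry": 0, "rz": 0.272}]'

```text
time_s: 12.92
ee_pos: [0.4884, -0.1725, 0.0897]
tool_rot: [0.674, 0.739, 0.0, 0.0]
contact_force: [0.1, 1.1, -1.8]
grip_width: 0.0128
gripper_force: 50.0
```

```bash
python3 -c "
from h import *
im,d,P=cloud('side')
go((.486,-.180,.0075),yaw=-85.7); s=arm.sense(); print(s['qpos'].round(2),s['grip_width'])"
```

```text
d [-0.042 -0.005  0.391] r [-0.0014 -0.0008  0.0055] rows>= 1.9
[-0.41  0.36  1.74  0.    1.05 -0.5 ] 0.012774442833103299
```

Request:
apply_moves --plan '[{"dx": 0, "dy": 0, "dz": 0, "rx": 0, "ry": 0, "rz": 0}, {"dx": 0, "dy": 0, "dz": 0, "rx": 0, "ry": 0, "rz": 0}, {"dx": 0, "dy": 0, "dz": 0, "rx": 0, "ry": 0, "rz": 0}]'

```text
time_s: 13.22
ee_pos: [0.489, -0.173, 0.0917]
tool_rot: [0.675, 0.738, 0.0, 0.001]
contact_force: [0.5, 0.1, -2.0]
grip_width: 0.0129
gripper_force: 50.0
```

```bash
python3 -c "
from h import *
go((.486,-.180,.0075),yaw=-85.7)"
```

```text
d [-0.033 -0.019  0.421] r [0.0005 0.0003 0.0048] rows>= 2.0
```

Request:
apply_moves --plan '[{"dx": -0.034, "dy": -0.015, "dz": 0.08, "rx": 0, "ry": 0, "rz": 0.004}, {"dx": -0.034, "dy": -0.015, "dz": 0.16, "rx": 0, "ry": 0, "rz": 0.004}, {"dx": -0.034, "dy": -0.015, "dz": 0.24, "rx": 0, "ry": 0, "rz": 0.004}, {"dx": -0.034, "dy": -0.015, "dz": 0.32, "rx": 0, "ry": 0, "rz": 0.004}, {"dx": -0.034, "dy": -0.015, "dz": 0.37, "rx": 0, "ry": 0, "rz": 0.004}, {"dx": -0.034, "dy": -0.015, "dz": 0.4, "rx": 0, "ry": 0, "rz": 0.004}, {"dx": -0.034, "dy": -0.015, "dz": 0.41, "rx": 0, "ry": 0, "rz": 0.004}, {"dx": -0.034, "dy": -0.015, "dz": 0.42, "rx": 0, "ry": 0, "rz": 0.004}, {"dx": -0.034, "dy": -0.015, "dz": 0.42, "rx": 0, "ry": 0, "rz": 0.004}, {"dx": -0.034, "dy": -0.015, "dz": 0.42, "rx": 0, "ry": 0, "rz": 0.004}]'

```text
time_s: 14.05
ee_pos: [0.4865, -0.1803, 0.0072]
tool_rot: [0.68, 0.734, 0.0, 0.001]
contact_force: [-0.0, 0.4, 2.4]
grip_width: 0.0128
gripper_force: 50.0
```

```bash
python3 -c "
from h import *
im,d,P=cloud('side')
cv2.imwrite('pics/t4.png',cv2.resize(im[100:230,150:310],(740,600)))"
```

```text
(no output)
```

View pics/t4.png

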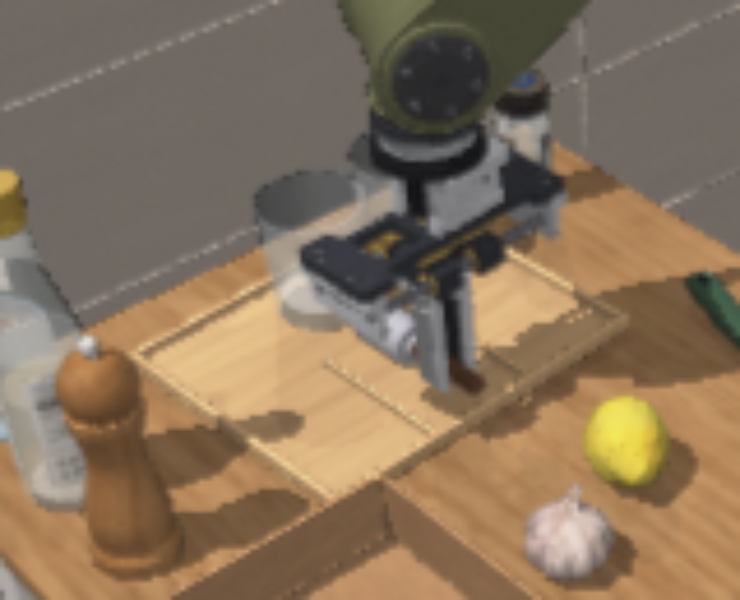

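The muddler rests in the middle bay, between the dividers at px (380,400) and (500,360), and clear of the glass. I'll release it.

Request:
apply_moves --plan '[{"dx": 0, "dy": 0, "dz": 0, "rx": 0, "ry": 0, "rz": 0}, {"dx": 0, "dy": 0, "dz": 0, "rx": 0, "ry": 0, "rz": 0}, {"dx": 0, "dy": 0, "dz": 0, "rx": 0, "ry": 0, "rz": 0}]' --gripper 0.3

```text
time_s: 14.35
ee_pos: [0.4859, -0.1801, 0.0064]
tool_rot: [0.68, 0.734, -0.0, 0.0]
contact_force: [0.3, 0.5, 0.1]
grip_width: 0.0271
gripper_force: 0.0
```

Request:
apply_moves --plan '[{"dx": 0, "dy": 0, "dz": -0.06, "rx": 0, "ry": 0, "rz": 0}, {"dx": 0, "dy": 0, "dz": -0.15, "rx": 0, "ry": 0, "rz": 0}, {"dx": 0, "dy": 0, "dz": -0.35, "rx": 0, "ry": 0, "rz": 0}, {"dx": 0, "dy": 0, "dz": -0.55, "rx": 0, "ry": 0, "rz": 0}, {"dx": 0.1, "dy": 0, "dz": -0.7, "rx": 0, "ry": 0, "rz": -0.02}, {"dx": 0.3, "dy": -0.1, "dz": -0.75, "rx": 0, "ry": 0, "rz": -0.06}, {"dx": 0.5, "dy": -0.2, "dz": -0.75, "rx": 0, "ry": 0, "rz": -0.1}, {"dx": 0.7, "dy": -0.3, "dz": -0.75, "rx": 0, "ry": 0, "rz": -0.14}, {"dx": 0.9, "dy": -0.4, "dz": -0.75, "rx": 0, "ry": 0, "rz": -0.18}, {"dx": 1, "dy": -0.4, "dz": -0.75, "rx": 0, "ry": 0, "rz": -0.22}, {"dx": 1, "dy": -0.4, "dz": -0.75, "rx": 0, "ry": 0, "rz": -0.26}, {"dx": 1, "dy": -0.4, "dz": -0.75, "rx": 0, "ry": 0, "rz": -0.28}]'

```text
time_s: 15.35
ee_pos: [0.3905, 0.0147, 0.1574]
tool_rot: [0.298, 0.955, 0.0, 0.001]
contact_force: [0.6, -1.0, 0.3]
grip_width: 0.0282
gripper_force: 0.0
```

```bash
python3 -c "
from h import *
for n in ('side','top'):
  im,d,P=cloud(n)
  print(n,rect(P,(.49,.69,.14,.228),.045,.07)); print('mud',rect(P,(.44,.54,-.27,-.14),.024,.06),rect(P,(.44,.54,-.27,-.14),.03,.06))
go((.588,.187,.16))"
```

```text
side (1032, array([0.5885, 0.188 ]), array([0.0554, 0.1444]), 89.8, array([0.0502, 0.0595, 0.062 ]))
mud (168, array([ 0.4894, -0.2025]), array([0.0347, 0.1208]), 4.1, array([0.0251, 0.0304, 0.0383])) (86, array([ 0.4895, -0.2229]), array([0.0267, 0.0802]), 4.7, array([0.0308, 0.0354, 0.0393]))
top (807, array([0.588 , 0.1872]), array([0.0531, 0.1419]), 89.7, array([0.0555, 0.0608, 0.0654]))
mud (260, array([ 0.489 , -0.2043]), array([0.0314, 0.1178]), 1.0, array([0.0254, 0.0322, 0.0411])) (160, array([ 0.4866, -0.2071]), array([0.0286, 0.1123]), 5.2, array([0.0306, 0.0357, 0.0422]))
d [-0.308  1.276 -0.013] r [ 1.000e-04  4.000e-04 -1.951e-01] rows>= 6.3
```

Request:
apply_moves --plan '[{"dx": -0.25, "dy": 1, "dz": 0, "rx": 0, "ry": 0, "rz": -0.195}, {"dx": -0.25, "dy": 1, "dz": 0, "rx": 0, "ry": 0, "rz": -0.195}, {"dx": -0.25, "dy": 1, "dz": 0, "rx": 0, "ry": 0, "rz": -0.195}, {"dx": -0.25, "dy": 1, "dz": 0, "rx": 0, "ry": 0, "rz": -0.195}, {"dx": -0.25, "dy": 1, "dz": 0, "rx": 0, "ry": 0, "rz": -0.195}, {"dx": -0.25, "dy": 1, "dz": 0, "rx": 0, "ry": 0, "rz": -0.195}, {"dx": -0.25, "dy": 1, "dz": 0, "rx": 0, "ry": 0, "rz": -0.195}]' --gripper 0.75

```text
time_s: 16.03
ee_pos: [0.5475, 0.1483, 0.1554]
tool_rot: [0.002, 1.0, -0.0, -0.001]
contact_force: [-0.6, 0.2, -0.1]
grip_width: 0.0693
gripper_force: 0.0
```

```bash
python3 -c "
from h import *
go((.588,.1875,.027))"
```

```text
d [-0.203  0.197  0.642] r [-0.0001 -0.0005 -0.0014] rows>= 3.4
```

Request:
apply_moves --plan '[{"dx": -0.203, "dy": 0.19, "dz": 0, "rx": 0, "ry": 0, "rz": 0}, {"dx": -0.203, "dy": 0.19, "dz": 0, "rx": 0, "ry": 0, "rz": 0}, {"dx": -0.203, "dy": 0.19, "dz": 0.1, "rx": 0, "ry": 0, "rz": 0}, {"dx": -0.203, "dy": 0.19, "dz": 0.25, "rx": 0, "ry": 0, "rz": 0}, {"dx": -0.203, "dy": 0.19, "dz": 0.4, "rx": 0, "ry": 0, "rz": 0}, {"dx": -0.203, "dy": 0.19, "dz": 0.55, "rx": 0, "ry": 0, "rz": 0}, {"dx": -0.203, "dy": 0.19, "dz": 0.64, "rx": 0, "ry": 0, "rz": 0}, {"dx": -0.203, "dy": 0.19, "dz": 0.64, "rx": 0, "ry": 0, "rz": 0}, {"dx": -0.203, "dy": 0.19, "dz": 0.64, "rx": 0, "ry": 0, "rz": 0}]'

```text
time_s: 16.78
ee_pos: [0.5875, 0.1848, 0.0289]
tool_rot: [0.003, 1.0, -0.0, -0.0]
contact_force: [0.4, -0.5, 0.8]
grip_width: 0.0707
gripper_force: 0.0
```

Request:
apply_moves --plan '[{"dx": 0, "dy": 0, "dz": 0, "rx": 0, "ry": 0, "rz": 0}, {"dx": 0, "dy": 0, "dz": 0, "rx": 0, "ry": 0, "rz": 0}, {"dx": 0, "dy": 0, "dz": 0, "rx": 0, "ry": 0, "rz": 0}, {"dx": 0, "dy": 0, "dz": 0, "rx": 0, "ry": 0, "rz": 0}, {"dx": 0, "dy": 0, "dz": 0, "rx": 0, "ry": 0, "rz": 0}]' --gripper 0.4

```text
time_s: 17.2
ee_pos: [0.5884, 0.1858, 0.0298]
tool_rot: [0.001, 1.0, 0.0, 0.001]
contact_force: [-1.3, -1.8, 7.3]
grip_width: 0.0514
gripper_force: 50.0
```

Request:
apply_moves --plan '[{"dx": 0, "dy": 0, "dz": -0.1, "rx": 0, "ry": 0, "rz": 0}, {"dx": 0, "dy": 0, "dz": -0.2, "rx": 0, "ry": 0, "rz": 0}, {"dx": 0, "dy": 0, "dz": -0.35, "rx": 0, "ry": 0, "rz": 0}, {"dx": 0, "dy": 0, "dz": -0.5, "rx": 0, "ry": 0, "rz": 0}, {"dx": 0, "dy": 0, "dz": -0.58, "rx": 0, "ry": 0, "rz": 0}, {"dx": 0, "dy": 0, "dz": -0.58, "rx": 0, "ry": 0, "rz": 0}, {"dx": 0, "dy": 0, "dz": -0.58, "rx": 0, "ry": 0, "rz": 0}]'

```text
time_s: 17.78
ee_pos: [0.5879, 0.1857, 0.1447]
tool_rot: [0.001, 1.0, 0.0, 0.001]
contact_force: [-0.1, 0.2, -2.0]
grip_width: 0.0516
gripper_force: 50.0
```

```bash
python3 -c "
from h import *
im,d,P=cloud('side'); print(rect(P,(.49,.69,.08,.228),.16,.19))
go((.686,.063,.145))"
```

```text
(891, array([0.5937, 0.1887]), array([0.1374, 0.0781]), 10.6, array([0.1628, 0.1745, 0.1823]))
d [-0.495 -0.612 -0.009] r [-0.0001 -0.0003 -0.0008] rows>= 3.8
```

Request:
apply_moves --plan '[{"dx": -0.12, "dy": -0.15, "dz": 0, "rx": 0, "ry": 0, "rz": 0}, {"dx": -0.24, "dy": -0.3, "dz": 0, "rx": 0, "ry": 0, "rz": 0}, {"dx": -0.36, "dy": -0.45, "dz": 0, "rx": 0, "ry": 0, "rz": 0}, {"dx": -0.44, "dy": -0.55, "dz": 0, "rx": 0, "ry": 0, "rz": 0}, {"dx": -0.495, "dy": -0.615, "dz": 0, "rx": 0, "ry": 0, "rz": 0}, {"dx": -0.495, "dy": -0.615, "dz": 0, "rx": 0, "ry": 0, "rz": 0}, {"dx": -0.495, "dy": -0.615, "dz": 0, "rx": 0, "ry": 0, "rz": 0}, {"dx": -0.495, "dy": -0.615, "dz": 0, "rx": 0, "ry": 0, "rz": 0}]'

```text
time_s: 18.5
ee_pos: [0.6857, 0.0632, 0.143]
tool_rot: [0.001, 1.0, 0.0, -0.001]
contact_force: [-0.2, 1.2, -0.1]
grip_width: 0.0513
gripper_force: 50.0
```

```bash
python3 -c "
from h import *
im,d,P=cloud('side')
go((.687,.062,.033))
print(rect(P,(.6,.78,.01,.12),.165,.182),arm.sense()['ee_pos'])"
```

```text
d [-0.007 -0.007  0.552] r [ 0.     -0.0005 -0.0005] rows>= 2.6
(738, array([0.686 , 0.0662]), array([0.0765, 0.143 ]), 89.7, array([0.1669, 0.1727, 0.1759])) [0.68578763 0.06348503 0.14346603]
```

Request:
apply_moves --plan '[{"dx": -0.004, "dy": -0.01, "dz": 0.1, "rx": 0, "ry": 0, "rz": 0}, {"dx": -0.004, "dy": -0.01, "dz": 0.2, "rx": 0, "ry": 0, "rz": 0}, {"dx": -0.004, "dy": -0.01, "dz": 0.3, "rx": 0, "ry": 0, "rz": 0}, {"dx": -0.004, "dy": -0.01, "dz": 0.4, "rx": 0, "ry": 0, "rz": 0}, {"dx": -0.004, "dy": -0.01, "dz": 0.48, "rx": 0, "ry": 0, "rz": 0}, {"dx": -0.004, "dy": -0.01, "dz": 0.53, "rx": 0, "ry": 0, "rz": 0}, {"dx": -0.004, "dy": -0.01, "dz": 0.55, "rx": 0, "ry": 0, "rz": 0}, {"dx": -0.004, "dy": -0.01, "dz": 0.55, "rx": 0, "ry": 0, "rz": 0}]'

```text
time_s: 19.22
ee_pos: [0.6872, 0.0612, 0.0345]
tool_rot: [0.001, 1.0, 0.0, 0.0]
contact_force: [0.5, -0.3, -0.3]
grip_width: 0.0514
gripper_force: 50.0
```

Request:
apply_moves --plan '[{"dx": 0, "dy": 0, "dz": 0, "rx": 0, "ry": 0, "rz": 0}, {"dx": 0, "dy": 0, "dz": 0, "rx": 0, "ry": 0, "rz": 0}, {"dx": 0, "dy": 0, "dz": 0, "rx": 0, "ry": 0, "rz": 0}, {"dx": 0, "dy": 0, "dz": 0, "rx": 0, "ry": 0, "rz": 0}]' --gripper 0.7

```text
time_s: 19.55
ee_pos: [0.6875, 0.0606, 0.0347]
tool_rot: [0.001, 1.0, 0.0, 0.0]
contact_force: [0.4, 0.3, -0.1]
grip_width: 0.0658
gripper_force: 0.0
```

Request:
apply_moves --plan '[{"dx": 0, "dy": 0, "dz": -0.1, "rx": 0, "ry": 0, "rz": 0}, {"dx": 0, "dy": 0, "dz": -0.25, "rx": 0, "ry": 0, "rz": 0}, {"dx": 0, "dy": 0, "dz": -0.45, "rx": 0, "ry": 0, "rz": 0}, {"dx": 0, "dy": 0, "dz": -0.65, "rx": 0, "ry": 0, "rz": 0}, {"dx": 0.2, "dy": 0, "dz": -0.75, "rx": 0, "ry": 0, "rz": 0}, {"dx": 0.4, "dy": 0, "dz": -0.75, "rx": 0, "ry": 0, "rz": 0}, {"dx": 0.6, "dy": 0, "dz": -0.75, "rx": 0, "ry": 0, "rz": 0}, {"dx": 0.7, "dy": 0, "dz": -0.75, "rx": 0, "ry": 0, "rz": 0}, {"dx": 0.7, "dy": 0, "dz": -0.75, "rx": 0, "ry": 0, "rz": 0}]'

```text
time_s: 20.3
ee_pos: [0.5445, 0.061, 0.1854]
tool_rot: [0.001, 1.0, 0.0, 0.0]
contact_force: [0.3, -0.2, 0.8]
grip_width: 0.0658
gripper_force: 0.0
```

```bash
python3 -c "
from h import *
im,d,P=cloud('side'); im2,d2,P2=cloud('top'); cv2.imwrite('pics/t5.png',np.hstack([cv2.resize(im[120:370,150:460],(390,330)),cv2.resize(im2[110:300,130:420],(390,330))]))
for n,P in(('side',P),('top',P2)):
  print(n,'B',rect(P,(.48,.69,.225,.325),.045,.065),'A',rect(P,(.46,.66,.33,.425),.045,.07),'tube in carton',rect(P,(.6,.78,.02,.11),.0605,.08))
go((.59,.276,.16))"
```

```text
side B (680, array([0.5915, 0.2786]), array([0.1401, 0.0549]), 3.1, array([0.0503, 0.0596, 0.0621])) A (1336, array([0.5618, 0.3726]), array([0.1453, 0.0539]), 0.9, array([0.0497, 0.0596, 0.0621])) tube in carton (846, array([0.687 , 0.0631]), array([0.1441, 0.0568]), 0.3, array([0.0615, 0.0639, 0.0663]))
top B (758, array([0.5932, 0.2778]), array([0.1415, 0.0544]), 2.9, array([0.0548, 0.0604, 0.0643])) A (836, array([0.5611, 0.3717]), array([0.1394, 0.0546]), 1.2, array([0.0549, 0.0605, 0.0653])) tube in carton (581, array([0.7057, 0.0635]), array([0.1188, 0.0709]), 1.3, array([0.0614, 0.0651, 0.0697]))
d [-0.21   1.076  0.127] r [ 0.      0.0005 -0.0007] rows>= 5.3
```

View pics/t5.png

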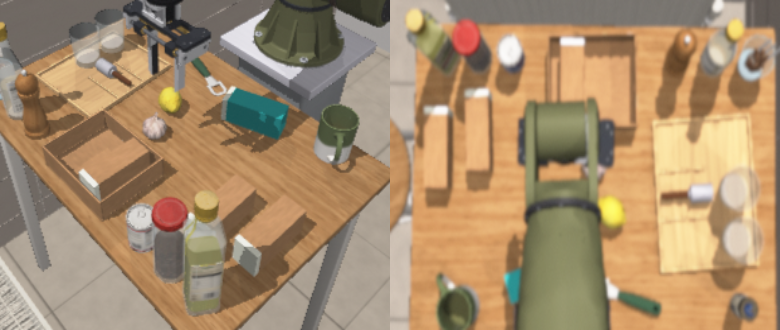

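The first tube is in the carton and its muddler is in the middle bay. The other tubes haven't moved: the next one is at (.5925, .278), turned +3°.

Request:
apply_moves --plan '[{"dx": -0.2, "dy": 1, "dz": 0.1, "rx": 0, "ry": 0, "rz": -0.016}, {"dx": -0.2, "dy": 1, "dz": 0.1, "rx": 0, "ry": 0, "rz": -0.016}, {"dx": -0.2, "dy": 1, "dz": 0.1, "rx": 0, "ry": 0, "rz": -0.016}, {"dx": -0.2, "dy": 1, "dz": 0.1, "rx": 0, "ry": 0, "rz": -0.016}, {"dx": -0.2, "dy": 1, "dz": 0.1, "rx": 0, "ry": 0, "rz": -0.016}, {"dx": -0.2, "dy": 1, "dz": 0.1, "rx": 0, "ry": 0, "rz": -0.016}, {"dx": -0.2, "dy": 1, "dz": 0.1, "rx": 0, "ry": 0, "rz": -0.016}, {"dx": -0.2, "dy": 1, "dz": 0.1, "rx": 0, "ry": 0, "rz": -0.016}]' --gripper 0.75 --force 55

```text
time_s: 21.07
ee_pos: [0.5883, 0.2604, 0.1636]
tool_rot: [-0.024, 1.0, -0.0, -0.0]
contact_force: [-0.3, -0.4, -0.5]
grip_width: 0.0703
gripper_force: 0.0
```

```bash
python3 -c "
from h import *
go((.5925,.2785,.0215),yaw=3)"
```

```text
d [-0.026  0.09   0.711] r [-0.0001 -0.0002 -0.0014] rows>= 3.4
```

Request:
apply_moves --plan '[{"dx": -0.026, "dy": 0.09, "dz": 0, "rx": 0, "ry": 0, "rz": -0.001}, {"dx": -0.026, "dy": 0.09, "dz": 0, "rx": 0, "ry": 0, "rz": -0.001}, {"dx": -0.026, "dy": 0.09, "dz": 0.1, "rx": 0, "ry": 0, "rz": -0.001}, {"dx": -0.026, "dy": 0.09, "dz": 0.25, "rx": 0, "ry": 0, "rz": -0.001}, {"dx": -0.026, "dy": 0.09, "dz": 0.4, "rx": 0, "ry": 0, "rz": -0.001}, {"dx": -0.026, "dy": 0.09, "dz": 0.55, "rx": 0, "ry": 0, "rz": -0.001}, {"dx": -0.026, "dy": 0.09, "dz": 0.65, "rx": 0, "ry": 0, "rz": -0.001}, {"dx": -0.026, "dy": 0.09, "dz": 0.71, "rx": 0, "ry": 0, "rz": -0.001}, {"dx": -0.026, "dy": 0.09, "dz": 0.71, "rx": 0, "ry": 0, "rz": -0.001}, {"dx": -0.026, "dy": 0.09, "dz": 0.71, "rx": 0, "ry": 0, "rz": -0.001}]'

```text
time_s: 21.9
ee_pos: [0.5927, 0.2783, 0.0231]
tool_rot: [-0.025, 1.0, 0.0, 0.0]
contact_force: [-0.1, -1.0, 1.1]
grip_width: 0.0706
gripper_force: 0.0
```

Request:
apply_moves --plan '[{"dx": 0, "dy": 0, "dz": 0, "rx": 0, "ry": 0, "rz": 0}, {"dx": 0, "dy": 0, "dz": 0, "rx": 0, "ry": 0, "rz": 0}, {"dx": 0, "dy": 0, "dz": 0, "rx": 0, "ry": 0, "rz": 0}, {"dx": 0, "dy": 0, "dz": 0, "rx": 0, "ry": 0, "rz": 0}, {"dx": 0, "dy": 0, "dz": 0, "rx": 0, "ry": 0, "rz": 0}, {"dx": 0, "dy": 0, "dz": 0, "rx": 0, "ry": 0, "rz": 0}]' --gripper 0.4

```text
time_s: 22.4
ee_pos: [0.5927, 0.2791, 0.0236]
tool_rot: [-0.026, 1.0, 0.0, 0.001]
contact_force: [-1.1, -0.9, 7.6]
grip_width: 0.0518
gripper_force: 55.0
```

Request:
apply_moves --plan '[{"dx": 0, "dy": 0, "dz": -0.08, "rx": 0, "ry": 0, "rz": 0}, {"dx": 0, "dy": 0, "dz": -0.16, "rx": 0, "ry": 0, "rz": 0}, {"dx": 0, "dy": 0, "dz": -0.24, "rx": 0, "ry": 0, "rz": 0}, {"dx": 0, "dy": 0, "dz": -0.32, "rx": 0, "ry": 0, "rz": 0}, {"dx": 0, "dy": 0, "dz": -0.38, "rx": 0, "ry": 0, "rz": 0}, {"dx": 0, "dy": 0, "dz": -0.38, "rx": 0, "ry": -0.01, "rz": 0}, {"dx": 0, "dy": 0, "dz": -0.38, "rx": 0, "ry": -0.02, "rz": 0}, {"dx": 0, "dy": 0, "dz": -0.38, "rx": 0, "ry": -0.03, "rz": 0}, {"dx": 0, "dy": 0, "dz": -0.38, "rx": 0, "ry": -0.04, "rz": 0}, {"dx": 0, "dy": 0, "dz": -0.38, "rx": 0, "ry": -0.05, "rz": 0}, {"dx": 0, "dy": 0, "dz": -0.38, "rx": 0, "ry": -0.06, "rz": 0}, {"dx": 0, "dy": 0, "dz": -0.38, "rx": 0, "ry": -0.07, "rz": 0}]'

```text
time_s: 23.4
ee_pos: [0.5919, 0.2789, 0.0982]
tool_rot: [-0.025, 0.994, 0.003, 0.11]
contact_force: [0.7, -0.8, -2.3]
grip_width: 0.0518
gripper_force: 55.0
```

Request:
apply_moves --plan '[{"dx": 0, "dy": 0, "dz": 0, "rx": 0, "ry": -0.01, "rz": 0}, {"dx": 0, "dy": 0, "dz": 0, "rx": 0, "ry": -0.02, "rz": 0}, {"dx": 0, "dy": 0, "dz": 0, "rx": 0, "ry": -0.03, "rz": 0}, {"dx": 0, "dy": 0, "dz": 0, "rx": 0, "ry": -0.04, "rz": 0}, {"dx": 0, "dy": 0, "dz": 0, "rx": 0, "ry": -0.05, "rz": 0}, {"dx": 0, "dy": 0, "dz": 0, "rx": 0, "ry": -0.06, "rz": 0}, {"dx": 0, "dy": 0, "dz": 0, "rx": 0, "ry": -0.07, "rz": 0}, {"dx": 0, "dy": 0, "dz": 0, "rx": 0, "ry": -0.07, "rz": 0}, {"dx": 0, "dy": 0, "dz": 0, "rx": 0, "ry": -0.07, "rz": 0}, {"dx": 0, "dy": 0, "dz": 0, "rx": 0, "ry": -0.07, "rz": 0}, {"dx": 0, "dy": 0, "dz": 0, "rx": 0, "ry": -0.07, "rz": 0}, {"dx": 0, "dy": 0, "dz": 0, "rx": 0, "ry": -0.07, "rz": 0}]'

```text
time_s: 24.4
ee_pos: [0.5924, 0.2789, 0.0984]
tool_rot: [-0.025, 0.976, 0.006, 0.218]
contact_force: [-1.1, 1.0, -2.6]
grip_width: 0.0521
gripper_force: 55.0
```

```bash
python3 -c "
from h import *
s=arm.sense(); print(s['ee_pos'],s['tool_rot'],s['grip_width'],s['moment'],s['contact_force'])"
```

```text
[0.59236373 0.27891064 0.09839157] [-0.02478913  0.9756279   0.0055808   0.21795539] 0.052067141308102166 [ 0.04892083  0.28466577 -0.03898923] [-1.06377021  0.96240334 -2.63786378]
```

Request:
apply_moves --plan '[{"dx": 0, "dy": 0, "dz": 0, "rx": 0, "ry": 0.015, "rz": 0}, {"dx": 0, "dy": 0, "dz": 0, "rx": 0, "ry": 0.03, "rz": 0}, {"dx": 0, "dy": 0, "dz": 0, "rx": 0, "ry": 0.045, "rz": 0}, {"dx": 0, "dy": 0, "dz": 0, "rx": 0, "ry": 0.06, "rz": 0}, {"dx": 0, "dy": 0, "dz": 0, "rx": 0, "ry": 0.075, "rz": 0}, {"dx": 0, "dy": 0, "dz": 0, "rx": 0, "ry": 0.09, "rz": 0}, {"dx": 0, "dy": 0, "dz": 0, "rx": 0, "ry": 0.105, "rz": 0}, {"dx": 0, "dy": 0, "dz": 0, "rx": 0, "ry": 0.12, "rz": 0}, {"dx": 0, "dy": 0, "dz": 0, "rx": 0, "ry": 0.13, "rz": 0}, {"dx": 0, "dy": 0, "dz": 0, "rx": 0, "ry": 0.138, "rz": 0}, {"dx": 0, "dy": 0, "dz": 0, "rx": 0, "ry": 0.138, "rz": 0}]'

```text
time_s: 25.32
ee_pos: [0.5927, 0.2788, 0.0981]
tool_rot: [-0.025, 1.0, 0.0, 0.003]
contact_force: [0.6, -0.7, -2.2]
grip_width: 0.0514
gripper_force: 55.0
```

Request:
apply_moves --plan '[{"dx": 0, "dy": 0, "dz": 0.08, "rx": 0, "ry": 0, "rz": 0}, {"dx": 0, "dy": 0, "dz": 0.16, "rx": 0, "ry": 0, "rz": 0}, {"dx": 0, "dy": 0, "dz": 0.24, "rx": 0, "ry": 0, "rz": 0}, {"dx": 0, "dy": 0, "dz": 0.3, "rx": 0, "ry": 0, "rz": 0}, {"dx": 0, "dy": 0, "dz": 0.33, "rx": 0, "ry": 0, "rz": 0}, {"dx": 0, "dy": 0, "dz": 0.35, "rx": 0, "ry": 0, "rz": 0}, {"dx": 0, "dy": 0, "dz": 0.36, "rx": 0, "ry": 0, "rz": 0}, {"dx": 0, "dy": 0, "dz": 0.366, "rx": 0, "ry": 0, "rz": 0}, {"dx": 0, "dy": 0, "dz": 0.366, "rx": 0, "ry": 0, "rz": 0}]'

```text
time_s: 26.07
ee_pos: [0.5928, 0.2791, 0.0256]
tool_rot: [-0.026, 1.0, 0.0, 0.004]
contact_force: [0.4, -0.2, -2.3]
grip_width: 0.0518
gripper_force: 55.0
```

Request:
apply_moves --plan '[{"dx": 0, "dy": 0, "dz": 0, "rx": 0, "ry": 0, "rz": 0}, {"dx": 0, "dy": 0, "dz": 0, "rx": 0, "ry": 0, "rz": 0}, {"dx": 0, "dy": 0, "dz": 0, "rx": 0, "ry": 0, "rz": 0}, {"dx": 0, "dy": 0, "dz": 0, "rx": 0, "ry": 0, "rz": 0}]' --gripper 0.75

```text
time_s: 26.4
ee_pos: [0.5928, 0.2791, 0.0255]
tool_rot: [-0.026, 1.0, 0.0, 0.003]
contact_force: [-0.1, -0.4, -0.0]
grip_width: 0.0697
gripper_force: 0.0
```

Request:
apply_moves --plan '[{"dx": 0, "dy": 0, "dz": -0.15, "rx": 0, "ry": 0, "rz": 0}, {"dx": 0, "dy": 0, "dz": -0.35, "rx": 0, "ry": 0, "rz": 0}, {"dx": 0, "dy": 0, "dz": -0.5, "rx": 0, "ry": 0, "rz": 0}, {"dx": 0, "dy": -0.2, "dz": -0.7, "rx": 0, "ry": 0, "rz": 0}, {"dx": 0, "dy": -0.4, "dz": -0.8, "rx": 0, "ry": 0, "rz": 0}, {"dx": 0, "dy": -0.6, "dz": -0.8, "rx": 0, "ry": 0, "rz": 0}, {"dx": 0, "dy": -0.8, "dz": -0.8, "rx": 0, "ry": 0, "rz": 0}, {"dx": 0, "dy": -1, "dz": -0.8, "rx": 0, "ry": 0, "rz": 0}, {"dx": 0, "dy": -1, "dz": -0.8, "rx": 0, "ry": 0, "rz": 0}]'

```text
time_s: 27.15
ee_pos: [0.602, 0.0742, 0.1858]
tool_rot: [-0.024, 1.0, -0.0, 0.004]
contact_force: [0.7, -1.1, 0.7]
grip_width: 0.0704
gripper_force: 0.0
```

```bash
python3 -c "
from h import *
im,d,P=cloud('side'); im2,d2,P2=cloud('top'); cv2.imwrite('pics/t6.png',np.hstack([cv2.resize(im[150:370,200:460],(390,330)),cv2.resize(im2[130:300,130:330],(390,330))]))
for Q in(P,P2): print(rect(Q,(.49,.69,.225,.325),.045,.065),rect(Q,(.43,.51,.23,.32),.012,.05),'A',rect(Q,(.46,.66,.33,.425),.045,.07))
go((.51,.275,.09),yaw=3)
"
```

```text
(685, array([0.592 , 0.2808]), array([0.1409, 0.0546]), 3.0, array([0.0515, 0.0596, 0.0622])) (61, array([0.4787, 0.2769]), array([0.0374, 0.0126]), 3.8, array([0.0197, 0.0255, 0.0287])) A (1339, array([0.5612, 0.3724]), array([0.1467, 0.0535]), 1.4, array([0.0498, 0.0596, 0.0621]))
(762, array([0.5931, 0.28  ]), array([0.1421, 0.0531]), 2.4, array([0.0541, 0.0603, 0.0642])) (69, array([0.4827, 0.2762]), array([0.0503, 0.014 ]), 1.6, array([0.0206, 0.0265, 0.0307])) A (839, array([0.5605, 0.3714]), array([0.1414, 0.0544]), 1.5, array([0.0549, 0.0605, 0.0655]))
d [0.415 1.01  0.474] r [-0.      0.0021 -0.0015] rows>= 5.7
```

View pics/t6.png

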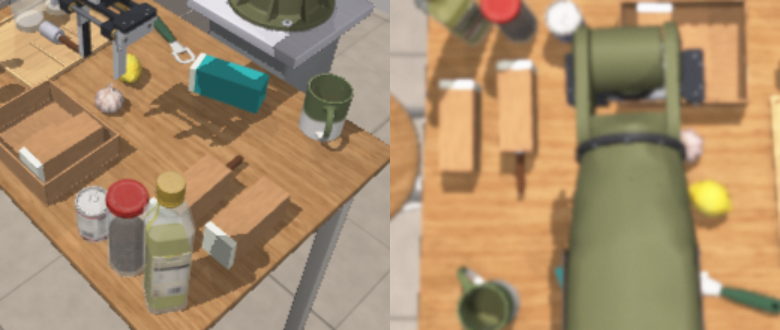

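The second handle is out as well, with its tip near .456. I'll grasp it at (.4945, .276).

```bash
python3 -c "
from h import *
go((.4945,.276,.09),yaw=3)"
```

```text
d [0.492 1.019 0.474] r [-0.      0.0021 -0.0015] rows>= 5.9
```

Request:
apply_moves --plan '[{"dx": 0.5, "dy": 0.9, "dz": 0, "rx": 0, "ry": 0.002, "rz": -0.001}, {"dx": 0.5, "dy": 0.9, "dz": 0, "rx": 0, "ry": 0.002, "rz": -0.001}, {"dx": 0.5, "dy": 0.9, "dz": 0, "rx": 0, "ry": 0.002, "rz": -0.001}, {"dx": 0.5, "dy": 0.9, "dz": 0, "rx": 0, "ry": 0.002, "rz": -0.001}, {"dx": 0.5, "dy": 0.9, "dz": 0, "rx": 0, "ry": 0.002, "rz": -0.001}, {"dx": 0.5, "dy": 0.9, "dz": 0.1, "rx": 0, "ry": 0.002, "rz": -0.001}, {"dx": 0.5, "dy": 0.9, "dz": 0.25, "rx": 0, "ry": 0.002, "rz": -0.001}, {"dx": 0.5, "dy": 0.9, "dz": 0.4, "rx": 0, "ry": 0.002, "rz": -0.001}, {"dx": 0.5, "dy": 0.9, "dz": 0.4, "rx": 0, "ry": 0.002, "rz": -0.001}, {"dx": 0.5, "dy": 0.9, "dz": 0.4, "rx": 0, "ry": 0.002, "rz": -0.001}, {"dx": 0.5, "dy": 0.9, "dz": 0.4, "rx": 0, "ry": 0.002, "rz": -0.001}]' --gripper 0.45

```text
time_s: 28.17
ee_pos: [0.4937, 0.2548, 0.1062]
tool_rot: [-0.027, 1.0, 0.0, 0.001]
contact_force: [-0.3, 0.2, 0.4]
grip_width: 0.0423
gripper_force: 0.0
```

```bash
python3 -c "
from h import *
go((.4945,.276,.0065),yaw=3)"
```

```text
d [-0.009  0.105  0.498] r [0.0002 0.0005 0.0008] rows>= 2.4
```

Request:
apply_moves --plan '[{"dx": -0.008, "dy": 0.105, "dz": 0, "rx": 0, "ry": 0, "rz": 0}, {"dx": -0.008, "dy": 0.105, "dz": 0.1, "rx": 0, "ry": 0, "rz": 0}, {"dx": -0.008, "dy": 0.105, "dz": 0.2, "rx": 0, "ry": 0, "rz": 0}, {"dx": -0.008, "dy": 0.105, "dz": 0.3, "rx": 0, "ry": 0, "rz": 0}, {"dx": -0.008, "dy": 0.105, "dz": 0.4, "rx": 0, "ry": 0, "rz": 0}, {"dx": -0.008, "dy": 0.105, "dz": 0.46, "rx": 0, "ry": 0, "rz": 0}, {"dx": -0.008, "dy": 0.105, "dz": 0.495, "rx": 0, "ry": 0, "rz": 0}, {"dx": -0.008, "dy": 0.105, "dz": 0.495, "rx": 0, "ry": 0, "rz": 0}, {"dx": -0.008, "dy": 0.105, "dz": 0.495, "rx": 0, "ry": 0, "rz": 0}]'

```text
time_s: 28.92
ee_pos: [0.4943, 0.2753, 0.0066]
tool_rot: [-0.027, 1.0, 0.0, 0.001]
contact_force: [-0.5, 0.2, 0.3]
grip_width: 0.0424
gripper_force: 0.0
```

Request:
apply_moves --plan '[{"dx": 0, "dy": 0, "dz": 0, "rx": 0, "ry": 0, "rz": 0}, {"dx": 0, "dy": 0, "dz": 0, "rx": 0, "ry": 0, "rz": 0}, {"dx": 0, "dy": 0, "dz": 0, "rx": 0, "ry": 0, "rz": 0}, {"dx": 0, "dy": 0, "dz": 0, "rx": 0, "ry": 0, "rz": 0}, {"dx": 0, "dy": 0, "dz": 0, "rx": 0, "ry": 0, "rz": 0}, {"dx": 0, "dy": 0, "dz": 0, "rx": 0, "ry": 0, "rz": 0}]' --gripper 0.05 --force 50

```text
time_s: 29.42
ee_pos: [0.4938, 0.275, 0.0057]
tool_rot: [-0.027, 1.0, 0.0, 0.0]
contact_force: [-0.7, 0.3, 0.6]
grip_width: 0.0127
gripper_force: 50.0
```

Request:
apply_moves --plan '[{"dx": 0, "dy": 0, "dz": -0.025, "rx": 0, "ry": 0, "rz": 0}, {"dx": 0, "dy": 0, "dz": -0.05, "rx": 0, "ry": 0, "rz": 0}, {"dx": 0, "dy": 0, "dz": -0.07, "rx": 0, "ry": 0, "rz": 0}, {"dx": 0, "dy": 0, "dz": -0.07, "rx": 0, "ry": 0, "rz": 0}, {"dx": 0, "dy": 0, "dz": -0.07, "rx": 0, "ry": 0, "rz": 0}, {"dx": 0, "dy": 0, "dz": -0.07, "rx": 0, "ry": 0, "rz": 0}]'

```text
time_s: 29.92
ee_pos: [0.4936, 0.2749, 0.0194]
tool_rot: [-0.027, 1.0, -0.0, -0.0]
contact_force: [-0.1, 0.6, -1.4]
grip_width: 0.0129
gripper_force: 50.0
```

Request:
apply_moves --plan '[{"dx": 0.03, "dy": 0, "dz": 0, "rx": 0, "ry": 0, "rz": 0}, {"dx": 0.06, "dy": 0, "dz": 0, "rx": 0, "ry": 0, "rz": 0}, {"dx": 0.1, "dy": 0, "dz": 0, "rx": 0, "ry": 0, "rz": 0}, {"dx": 0.14, "dy": 0, "dz": 0, "rx": 0, "ry": 0, "rz": 0}, {"dx": 0.18, "dy": 0, "dz": 0, "rx": 0, "ry": 0, "rz": 0}, {"dx": 0.22, "dy": 0, "dz": 0, "rx": 0, "ry": 0, "rz": 0}, {"dx": 0.26, "dy": 0, "dz": 0, "rx": 0, "ry": 0, "rz": 0}, {"dx": 0.3, "dy": 0, "dz": 0, "rx": 0, "ry": 0, "rz": 0}, {"dx": 0.34, "dy": 0, "dz": 0, "rx": 0, "ry": 0, "rz": 0}, {"dx": 0.37, "dy": 0, "dz": 0, "rx": 0, "ry": 0, "rz": 0}, {"dx": 0.37, "dy": 0, "dz": 0, "rx": 0, "ry": 0, "rz": 0}]'

```text
time_s: 30.83
ee_pos: [0.4187, 0.2709, 0.0194]
tool_rot: [-0.027, 1.0, -0.0, -0.0]
contact_force: [-0.4, -0.2, -1.8]
grip_width: 0.0126
gripper_force: 50.0
```

```bash
cat >> h.py <<'E'
def held():
    im,d,P=cloud('side'); s=arm.sense(); C=R.from_quat(s['tool_rot']); L=C.inv().apply(P.reshape(-1,3)-s['ee_pos']).reshape(P.shape)
    m=(abs(L[...,1])<.025)&(abs(L[...,2]+.015)<.025)&(L[...,0]>-.12)&(L[...,0]<.06)&~((abs(L[...,0])<.012))
    q=L[m]; print(len(q),"x",np.percentile(q[:,0],[0,2,98,100]).round(4) if len(q) else 0,"width",s['grip_width']); h=q[q[:,0]<-.035]; print(h.min(0).round(4),h.max(0).round(4)); return P
E
python3 -c "
from h import *
P=held(); print(rect(P,(.49,.69,.225,.325),.045,.065))"
```

```text
317 x [-0.1198 -0.1167 -0.0166  0.0122] width 0.013140132785833472
[-0.1198 -0.0236 -0.04  ] [-0.0352  0.0246 -0.0033]
(722, array([0.5762, 0.2806]), array([0.1717, 0.0544]), 2.5, array([0.0483, 0.0595, 0.0622]))
```

Request:
apply_moves --plan '[{"dx": 0, "dy": 0, "dz": -0.1, "rx": 0, "ry": 0, "rz": 0}, {"dx": 0, "dy": 0, "dz": -0.2, "rx": 0, "ry": 0, "rz": 0}, {"dx": 0, "dy": 0, "dz": -0.35, "rx": 0, "ry": 0, "rz": 0}, {"dx": 0, "dy": 0, "dz": -0.5, "rx": 0, "ry": 0, "rz": 0}, {"dx": 0, "dy": 0, "dz": -0.6, "rx": 0, "ry": 0, "rz": 0}, {"dx": 0, "dy": -0.14, "dz": -0.65, "rx": 0, "ry": 0, "rz": 0.02}, {"dx": 0, "dy": -0.28, "dz": -0.65, "rx": 0, "ry": 0, "rz": 0.05}, {"dx": 0, "dy": -0.42, "dz": -0.65, "rx": 0, "ry": 0, "rz": 0.08}, {"dx": 0, "dy": -0.56, "dz": -0.65, "rx": 0, "ry": 0, "rz": 0.11}, {"dx": 0, "dy": -0.7, "dz": -0.65, "rx": 0, "ry": 0, "rz": 0.14}, {"dx": 0, "dy": -0.85, "dz": -0.65, "rx": 0, "ry": 0, "rz": 0.17}, {"dx": 0, "dy": -1, "dz": -0.65, "rx": 0, "ry": 0, "rz": 0.2}]'

```text
time_s: 31.88
ee_pos: [0.4308, 0.0698, 0.1497]
tool_rot: [0.285, 0.958, 0.0, 0.0]
contact_force: [0.7, -0.5, -2.1]
grip_width: 0.0124
gripper_force: 50.0
```

```bash
python3 -c "
from h import *
held(); print(arm.sense()['qpos'].round(2))
go((.398,-.188,.15),yaw=-85.7)"
```

```text
319 x [-0.0804 -0.0796  0.0339  0.0407] width 0.012726980684641846
[-0.0804 -0.007  -0.0327] [-0.0354  0.0236  0.0042]
[ 0.07  0.1   1.89 -0.    1.14 -0.91]
d [-0.567 -1.149 -0.   ] r [-1.000e-04  4.000e-04  2.891e-01] rows>= 7.3
```

Request:
apply_moves --plan '[{"dx": -0.06, "dy": -0.12, "dz": 0, "rx": 0, "ry": 0, "rz": 0.03}, {"dx": -0.12, "dy": -0.24, "dz": 0, "rx": 0, "ry": 0, "rz": 0.06}, {"dx": -0.18, "dy": -0.36, "dz": 0, "rx": 0, "ry": 0, "rz": 0.095}, {"dx": -0.24, "dy": -0.48, "dz": 0, "rx": 0, "ry": 0, "rz": 0.13}, {"dx": -0.3, "dy": -0.6, "dz": 0, "rx": 0, "ry": 0, "rz": 0.165}, {"dx": -0.36, "dy": -0.72, "dz": 0, "rx": 0, "ry": 0, "rz": 0.2}, {"dx": -0.42, "dy": -0.84, "dz": 0, "rx": 0, "ry": 0, "rz": 0.235}, {"dx": -0.48, "dy": -0.95, "dz": 0, "rx": 0, "ry": 0, "rz": 0.27}, {"dx": -0.53, "dy": -1, "dz": 0, "rx": 0, "ry": 0, "rz": 0.289}, {"dx": -0.53, "dy": -1, "dz": 0, "rx": 0, "ry": 0, "rz": 0.289}, {"dx": -0.53, "dy": -1, "dz": 0, "rx": 0, "ry": 0, "rz": 0.289}]'

```text
time_s: 32.85
ee_pos: [0.4111, -0.1546, 0.1494]
tool_rot: [0.675, 0.738, 0.0, -0.0]
contact_force: [0.1, -0.4, -1.1]
grip_width: 0.0123
gripper_force: 50.0
```

```bash
python3 -c "
from h import *
go((.3985,-.190,.09),yaw=-85.7)"
```

```text
d [-0.171 -0.078  0.297] r [-0.     -0.0001  0.0044] rows>= 1.7
```

Request:
apply_moves --plan '[{"dx": -0.06, "dy": -0.03, "dz": 0, "rx": 0, "ry": 0, "rz": 0.004}, {"dx": -0.12, "dy": -0.06, "dz": 0.05, "rx": 0, "ry": 0, "rz": 0.004}, {"dx": -0.171, "dy": -0.078, "dz": 0.1, "rx": 0, "ry": 0, "rz": 0.004}, {"dx": -0.171, "dy": -0.078, "dz": 0.2, "rx": 0, "ry": 0, "rz": 0.004}, {"dx": -0.171, "dy": -0.078, "dz": 0.3, "rx": 0, "ry": 0, "rz": 0.004}, {"dx": -0.171, "dy": -0.078, "dz": 0.4, "rx": 0, "ry": 0, "rz": 0.004}, {"dx": -0.171, "dy": -0.078, "dz": 0.5, "rx": 0, "ry": 0, "rz": 0.004}, {"dx": -0.171, "dy": -0.078, "dz": 0.5, "rx": 0, "ry": 0, "rz": 0.004}, {"dx": -0.171, "dy": -0.078, "dz": 0.5, "rx": 0, "ry": 0, "rz": 0.004}, {"dx": -0.171, "dy": -0.078, "dz": 0.5, "rx": 0, "ry": 0, "rz": 0.004}]'

```text
time_s: 33.68
ee_pos: [0.399, -0.1897, 0.0503]
tool_rot: [0.679, 0.734, 0.0, 0.0]
contact_force: [-0.3, 0.2, -0.9]
grip_width: 0.0125
gripper_force: 50.0
```

```bash
python3 -c "
from h import *
go((.3985,-.190,.0075),yaw=-85.7)"
```

```text
d [-0.001 -0.003  0.214] r [0.0002 0.0001 0.0007] rows>= 1.0
```

Request:
apply_moves --plan '[{"dx": 0, "dy": 0, "dz": 0.06, "rx": 0, "ry": 0, "rz": 0}, {"dx": 0, "dy": 0, "dz": 0.11, "rx": 0, "ry": 0, "rz": 0}, {"dx": 0, "dy": 0, "dz": 0.15, "rx": 0, "ry": 0, "rz": 0}, {"dx": 0, "dy": 0, "dz": 0.18, "rx": 0, "ry": 0, "rz": 0}, {"dx": 0, "dy": 0, "dz": 0.2, "rx": 0, "ry": 0, "rz": 0}, {"dx": 0, "dy": 0, "dz": 0.21, "rx": 0, "ry": 0, "rz": 0}, {"dx": 0, "dy": 0, "dz": 0.214, "rx": 0, "ry": 0, "rz": 0}, {"dx": 0, "dy": 0, "dz": 0.214, "rx": 0, "ry": 0, "rz": 0}, {"dx": 0, "dy": 0, "dz": 0.214, "rx": 0, "ry": 0, "rz": 0}]'

```text
time_s: 34.43
ee_pos: [0.3987, -0.1899, 0.007]
tool_rot: [0.68, 0.734, 0.0, 0.0]
contact_force: [-0.3, 0.0, -1.1]
grip_width: 0.0124
gripper_force: 50.0
```

Request:
apply_moves --plan '[{"dx": 0, "dy": 0, "dz": 0, "rx": 0, "ry": 0, "rz": 0}, {"dx": 0, "dy": 0, "dz": 0, "rx": 0, "ry": 0, "rz": 0}, {"dx": 0, "dy": 0, "dz": 0, "rx": 0, "ry": 0, "rz": 0}]' --gripper 0.3

```text
time_s: 34.68
ee_pos: [0.3987, -0.1898, 0.0069]
tool_rot: [0.68, 0.734, 0.0, 0.0]
contact_force: [-0.5, 0.1, -0.6]
grip_width: 0.0272
gripper_force: 0.0
```

Request:
apply_moves --plan '[{"dx": 0, "dy": 0, "dz": -0.06, "rx": 0, "ry": 0, "rz": 0}, {"dx": 0, "dy": 0, "dz": -0.15, "rx": 0, "ry": 0, "rz": 0}, {"dx": 0, "dy": 0, "dz": -0.35, "rx": 0, "ry": 0, "rz": 0}, {"dx": 0, "dy": 0, "dz": -0.55, "rx": 0, "ry": 0, "rz": 0}, {"dx": 0.1, "dy": 0, "dz": -0.75, "rx": 0, "ry": 0, "rz": -0.04}, {"dx": 0.3, "dy": 0, "dz": -0.85, "rx": 0, "ry": 0, "rz": -0.08}, {"dx": 0.5, "dy": 0, "dz": -0.85, "rx": 0, "ry": 0, "rz": -0.12}, {"dx": 0.7, "dy": 0, "dz": -0.85, "rx": 0, "ry": 0, "rz": -0.16}, {"dx": 0.9, "dy": 0, "dz": -0.85, "rx": 0, "ry": 0, "rz": -0.2}, {"dx": 1, "dy": 0, "dz": -0.85, "rx": 0, "ry": 0, "rz": -0.24}, {"dx": 1, "dy": 0, "dz": -0.85, "rx": 0, "ry": 0, "rz": -0.28}, {"dx": 1, "dy": 0, "dz": -0.85, "rx": 0, "ry": 0, "rz": -0.28}]'

```text
time_s: 35.68
ee_pos: [0.3832, 0.0106, 0.1769]
tool_rot: [0.299, 0.954, 0.0, 0.0]
contact_force: [0.3, 0.4, 0.1]
grip_width: 0.0283
gripper_force: 0.0
```

```bash
python3 -c "
from h import *
for n in ('side','top'):
  im,d,P=cloud(n)
  print(n,'B',rect(P,(.48,.69,.225,.328),.045,.065)); print('mud',rect(P,(.36,.44,-.275,-.14),.024,.06),'A',rect(P,(.46,.66,.33,.425),.045,.07))
go((.592,.28,.17),yaw=3)"
```

```text
side B (693, array([0.5918, 0.2811]), array([0.1418, 0.0546]), 3.0, array([0.0506, 0.0596, 0.0622]))
mud (160, array([ 0.3979, -0.2126]), array([0.0359, 0.1188]), 6.5, array([0.025 , 0.0299, 0.0376])) A (1341, array([0.5615, 0.3723]), array([0.1454, 0.0537]), 1.2, array([0.0503, 0.0596, 0.0621]))
top B (763, array([0.5926, 0.2803]), array([0.1422, 0.0541]), 2.8, array([0.0548, 0.0605, 0.0642]))
mud (253, array([ 0.3977, -0.2125]), array([0.0323, 0.1202]), 6.1, array([0.0261, 0.0335, 0.0406])) A (842, array([0.5613, 0.372 ]), array([0.1395, 0.0544]), 0.9, array([0.0543, 0.0603, 0.0653]))
d [-0.065  1.707  0.034] r [-0.000e+00  1.000e-04 -2.137e-01] rows>= 8.2
```

Muddler placed at (.398, -.2125), on target. Next, the emptied tube.

Request:
apply_moves --plan '[{"dx": 0, "dy": 1, "dz": 0.03, "rx": 0, "ry": 0, "rz": -0.214}, {"dx": 0, "dy": 1, "dz": 0.03, "rx": 0, "ry": 0, "rz": -0.214}, {"dx": 0, "dy": 1, "dz": 0.03, "rx": 0, "ry": 0, "rz": -0.214}, {"dx": 0, "dy": 1, "dz": 0.03, "rx": 0, "ry": 0, "rz": -0.214}, {"dx": 0, "dy": 1, "dz": 0.03, "rx": 0, "ry": 0, "rz": -0.214}, {"dx": 0, "dy": 1, "dz": 0.03, "rx": 0, "ry": 0, "rz": -0.214}, {"dx": 0, "dy": 1, "dz": 0.03, "rx": 0, "ry": 0, "rz": -0.214}]' --gripper 0.75

```text
time_s: 36.37
ee_pos: [0.4992, 0.1732, 0.1697]
tool_rot: [-0.028, 1.0, -0.0, -0.001]
contact_force: [-0.2, -0.1, 0.0]
grip_width: 0.0693
gripper_force: 0.0
```

```bash
python3 -c "
from h import *
go((.5922,.2805,.028),yaw=3)"
```

```text
d [-0.496  0.51   0.707] r [-0.0001 -0.0005  0.0012] rows>= 4.8
```

Request:
apply_moves --plan '[{"dx": -0.49, "dy": 0.51, "dz": 0, "rx": 0, "ry": 0, "rz": 0.001}, {"dx": -0.49, "dy": 0.51, "dz": 0, "rx": 0, "ry": 0, "rz": 0.001}, {"dx": -0.49, "dy": 0.51, "dz": 0, "rx": 0, "ry": 0, "rz": 0.001}, {"dx": -0.49, "dy": 0.51, "dz": 0, "rx": 0, "ry": 0, "rz": 0.001}, {"dx": -0.49, "dy": 0.51, "dz": 0, "rx": 0, "ry": 0, "rz": 0.001}, {"dx": -0.49, "dy": 0.51, "dz": 0.1, "rx": 0, "ry": 0, "rz": 0.001}, {"dx": -0.49, "dy": 0.51, "dz": 0.2, "rx": 0, "ry": 0, "rz": 0.001}, {"dx": -0.49, "dy": 0.51, "dz": 0.2, "rx": 0, "ry": 0, "rz": 0.001}, {"dx": -0.49, "dy": 0.51, "dz": 0.2, "rx": 0, "ry": 0, "rz": 0.001}]'

```text
time_s: 37.12
ee_pos: [0.5904, 0.2789, 0.1306]
tool_rot: [-0.025, 1.0, -0.0, -0.001]
contact_force: [-0.2, -1.0, 0.7]
grip_width: 0.0704
gripper_force: 0.0
```

```bash
python3 -c "
from h import *
go((.5922,.2805,.028),yaw=3)"
```

```text
d [-0.01   0.008  0.513] r [-0.0002 -0.0005 -0.0008] rows>= 2.5
```

Request:
apply_moves --plan '[{"dx": -0.01, "dy": 0.006, "dz": 0.12, "rx": 0, "ry": 0, "rz": 0}, {"dx": -0.01, "dy": 0.006, "dz": 0.25, "rx": 0, "ry": 0, "rz": 0}, {"dx": -0.01, "dy": 0.006, "dz": 0.38, "rx": 0, "ry": 0, "rz": 0}, {"dx": -0.01, "dy": 0.006, "dz": 0.48, "rx": 0, "ry": 0, "rz": 0}, {"dx": -0.01, "dy": 0.006, "dz": 0.51, "rx": 0, "ry": 0, "rz": 0}, {"dx": -0.01, "dy": 0.006, "dz": 0.51, "rx": 0, "ry": 0, "rz": 0}, {"dx": -0.01, "dy": 0.006, "dz": 0.51, "rx": 0, "ry": 0, "rz": 0}]'

```text
time_s: 37.7
ee_pos: [0.5935, 0.2817, 0.0307]
tool_rot: [-0.026, 1.0, 0.0, 0.001]
contact_force: [0.1, 0.6, 0.1]
grip_width: 0.0702
gripper_force: 0.0
```

Request:
apply_moves --plan '[{"dx": 0, "dy": 0, "dz": 0, "rx": 0, "ry": 0, "rz": 0}, {"dx": 0, "dy": 0, "dz": 0, "rx": 0, "ry": 0, "rz": 0}, {"dx": 0, "dy": 0, "dz": 0, "rx": 0, "ry": 0, "rz": 0}, {"dx": 0, "dy": 0, "dz": 0, "rx": 0, "ry": 0, "rz": 0}, {"dx": 0, "dy": 0, "dz": 0, "rx": 0, "ry": 0, "rz": 0}]' --gripper 0.4

```text
time_s: 38.12
ee_pos: [0.5931, 0.282, 0.0298]
tool_rot: [-0.027, 1.0, 0.0, 0.001]
contact_force: [-1.5, -1.3, 6.6]
grip_width: 0.0515
gripper_force: 50.0
```

Request:
apply_moves --plan '[{"dx": 0, "dy": 0, "dz": -0.1, "rx": 0, "ry": 0, "rz": 0}, {"dx": 0, "dy": 0, "dz": -0.2, "rx": 0, "ry": 0, "rz": 0}, {"dx": 0, "dy": 0, "dz": -0.35, "rx": 0, "ry": 0, "rz": 0}, {"dx": 0, "dy": 0, "dz": -0.5, "rx": 0, "ry": 0, "rz": 0}, {"dx": 0, "dy": 0, "dz": -0.6, "rx": 0, "ry": 0, "rz": 0}, {"dx": 0, "dy": 0, "dz": -0.65, "rx": 0, "ry": 0, "rz": 0}, {"dx": 0, "dy": -0.15, "dz": -0.65, "rx": 0, "ry": 0, "rz": 0.016}, {"dx": 0, "dy": -0.3, "dz": -0.65, "rx": 0, "ry": 0, "rz": 0.016}, {"dx": 0, "dy": -0.45, "dz": -0.65, "rx": 0, "ry": 0, "rz": 0.016}, {"dx": 0, "dy": -0.6, "dz": -0.65, "rx": 0, "ry": 0, "rz": 0.016}, {"dx": 0, "dy": -0.75, "dz": -0.65, "rx": 0, "ry": 0, "rz": 0.016}, {"dx": 0, "dy": -0.85, "dz": -0.65, "rx": 0, "ry": 0, "rz": 0.016}]'

```text
time_s: 39.12
ee_pos: [0.6015, 0.1096, 0.1578]
tool_rot: [-0.001, 1.0, -0.0, -0.001]
contact_force: [0.3, -0.6, -0.9]
grip_width: 0.0513
gripper_force: 50.0
```

```bash
python3 -c "
from h import *
im,d,P=cloud('side')
go((.686,-.029,.16))
s=arm.sense();p=s['ee_pos']; print(p,s['grip_width'],rect(P,(p[0]-.1,p[0]+.1,p[1]-.06,p[1]+.06),p[2]+.022,p[2]+.045))"
```

```text
d [-0.42  -0.681 -0.011] r [-0.0003 -0.0004  0.0003] rows>= 3.8
[0.60177471 0.10713007 0.15780596] 0.05161509935668602 (763, array([0.6053, 0.1127]), array([0.1422, 0.0772]), 9.9, array([0.1817, 0.1878, 0.1958]))
```

Request:
apply_moves --plan '[{"dx": -0.1, "dy": -0.16, "dz": 0, "rx": 0, "ry": 0, "rz": 0}, {"dx": -0.2, "dy": -0.32, "dz": 0, "rx": 0, "ry": 0, "rz": 0}, {"dx": -0.3, "dy": -0.48, "dz": 0, "rx": 0, "ry": 0, "rz": 0}, {"dx": -0.38, "dy": -0.6, "dz": 0, "rx": 0, "ry": 0, "rz": 0}, {"dx": -0.42, "dy": -0.67, "dz": 0, "rx": 0, "ry": 0, "rz": 0}, {"dx": -0.42, "dy": -0.67, "dz": 0, "rx": 0, "ry": 0, "rz": 0}, {"dx": -0.42, "dy": -0.67, "dz": 0, "rx": 0, "ry": 0, "rz": 0}, {"dx": -0.42, "dy": -0.67, "dz": 0, "rx": 0, "ry": 0, "rz": 0}]'

```text
time_s: 39.83
ee_pos: [0.6859, -0.0206, 0.1581]
tool_rot: [-0.002, 1.0, 0.0, -0.0]
contact_force: [-0.9, 0.2, -0.9]
grip_width: 0.0519
gripper_force: 50.0
```

```bash
python3 -c "
from h import *
im,d,P=cloud('side')
go((.686,-.029,.0345))
s=arm.sense();p=s['ee_pos']; print(p,s['grip_width'],rect(P,(p[0]-.1,p[0]+.1,p[1]-.06,p[1]+.06),p[2]+.022,p[2]+.035))"
```

```text
d [-0.001 -0.043  0.619] r [ 0.0001 -0.0002  0.0016] rows>= 3.0
[ 0.68589599 -0.02039591  0.15836139] 0.051777342477088865 (688, array([ 0.6894, -0.0189]), array([0.1409, 0.0812]), 11.9, array([0.1823, 0.1878, 0.1903]))
```

Request:
apply_moves --plan '[{"dx": 0.006, "dy": -0.045, "dz": 0.08, "rx": 0, "ry": 0, "rz": 0}, {"dx": 0.006, "dy": -0.045, "dz": 0.18, "rx": 0, "ry": 0, "rz": 0}, {"dx": 0.006, "dy": -0.045, "dz": 0.28, "rx": 0, "ry": 0, "rz": 0}, {"dx": 0.006, "dy": -0.045, "dz": 0.38, "rx": 0, "ry": 0, "rz": 0}, {"dx": 0.006, "dy": -0.045, "dz": 0.48, "rx": 0, "ry": 0, "rz": 0}, {"dx": 0.006, "dy": -0.045, "dz": 0.56, "rx": 0, "ry": 0, "rz": 0}, {"dx": 0.006, "dy": -0.045, "dz": 0.6, "rx": 0, "ry": 0, "rz": 0}, {"dx": 0.006, "dy": -0.045, "dz": 0.618, "rx": 0, "ry": 0, "rz": 0}, {"dx": 0.006, "dy": -0.045, "dz": 0.618, "rx": 0, "ry": 0, "rz": 0}]'

```text
time_s: 40.63
ee_pos: [0.6851, -0.03, 0.0351]
tool_rot: [-0.002, 1.0, 0.0, -0.0]
contact_force: [-0.2, -0.5, -0.5]
grip_width: 0.0516
gripper_force: 50.0
```

Request:
apply_moves --plan '[{"dx": 0, "dy": 0, "dz": 0, "rx": 0, "ry": 0, "rz": 0}, {"dx": 0, "dy": 0, "dz": 0, "rx": 0, "ry": 0, "rz": 0}, {"dx": 0, "dy": 0, "dz": 0, "rx": 0, "ry": 0, "rz": 0}, {"dx": 0, "dy": 0, "dz": 0, "rx": 0, "ry": 0, "rz": 0}]' --gripper 0.7

```text
time_s: 40.97
ee_pos: [0.6855, -0.0307, 0.0359]
tool_rot: [-0.002, 1.0, -0.0, 0.001]
contact_force: [0.4, 0.4, -0.6]
grip_width: 0.0658
gripper_force: 0.0
```

Request:
apply_moves --plan '[{"dx": 0, "dy": 0, "dz": -0.1, "rx": 0, "ry": 0, "rz": 0}, {"dx": 0, "dy": 0, "dz": -0.25, "rx": 0, "ry": 0, "rz": 0}, {"dx": 0, "dy": 0, "dz": -0.45, "rx": 0, "ry": 0, "rz": 0}, {"dx": 0, "dy": 0, "dz": -0.65, "rx": 0, "ry": 0, "rz": 0}, {"dx": 0.2, "dy": 0, "dz": -0.85, "rx": 0, "ry": 0, "rz": 0}, {"dx": 0.4, "dy": 0, "dz": -0.9, "rx": 0, "ry": 0, "rz": 0}, {"dx": 0.6, "dy": 0, "dz": -0.9, "rx": 0, "ry": 0, "rz": 0}, {"dx": 0.8, "dy": 0, "dz": -0.9, "rx": 0, "ry": 0, "rz": 0}, {"dx": 0.9, "dy": 0, "dz": -0.9, "rx": 0, "ry": 0, "rz": 0}, {"dx": 0.9, "dy": 0, "dz": -0.9, "rx": 0, "ry": 0, "rz": 0}]'

```text
time_s: 41.8
ee_pos: [0.5015, -0.0312, 0.2161]
tool_rot: [-0.002, 1.0, -0.0, 0.0]
contact_force: [-0.5, 0.3, 0.5]
grip_width: 0.0654
gripper_force: 0.0
```

```bash
python3 -c "
from h import *
im,d,P=cloud('side'); im2,d2,P2=cloud('top'); cv2.imwrite('pics/t7.png',np.hstack([cv2.resize(im[100:370,150:460],(390,330)),cv2.resize(im2[110:300,130:420],(390,330))]))
for n,P in(('side',P),('top',P2)):
  print(n,'A',rect(P,(.46,.66,.33,.425),.045,.07),'lemon',rect(P,(.4,.5,-.08,.03),.03,.07),'mud',rect(P,(.36,.44,-.275,-.14),.024,.06),rect(P,(.44,.54,-.27,-.14),.024,.06))
  print('carton tubes',rect(P,(.6,.78,-.1,.02),.0605,.075),rect(P,(.6,.78,.02,.11),.0605,.075))"
```

```text
side A (1333, array([0.5609, 0.3723]), array([0.1459, 0.0545]), 1.5, array([0.0506, 0.0596, 0.0622])) lemon (248, array([ 0.4583, -0.025 ]), array([0.0558, 0.056 ]), 32.5, array([0.0317, 0.0451, 0.0546])) mud (155, array([ 0.4018, -0.2131]), array([0.122 , 0.0333]), 89.7, array([0.0251, 0.0307, 0.0384])) (168, array([ 0.49  , -0.2057]), array([0.0319, 0.1206]), 2.5, array([0.0249, 0.0301, 0.0387]))
carton tubes (743, array([ 0.6848, -0.0278]), array([0.1435, 0.0567]), 0.4, array([0.0613, 0.0638, 0.0665])) (848, array([0.6872, 0.0627]), array([0.1426, 0.056 ]), 0.8, array([0.0615, 0.0638, 0.0664]))
top A (835, array([0.5602, 0.3724]), array([0.1417, 0.0561]), 0.9, array([0.0548, 0.0603, 0.0653])) lemon (225, array([ 0.4611, -0.0297]), array([0.0685, 0.0379]), 82.7, array([0.0339, 0.0494, 0.0588])) mud (259, array([ 0.3976, -0.2139]), array([0.0323, 0.1174]), 6.3, array([0.0255, 0.033 , 0.0416])) (243, array([ 0.4889, -0.2062]), array([0.0314, 0.1151]), 1.1, array([0.0251, 0.0336, 0.0416]))
carton tubes (735, array([ 0.687 , -0.0394]), array([0.1655, 0.089 ]), 1.8, array([0.0613, 0.0649, 0.0692])) (738, array([0.6823, 0.0627]), array([0.1632, 0.0626]), 5.4, array([0.0614, 0.0651, 0.0692]))
```

View pics/t7.png

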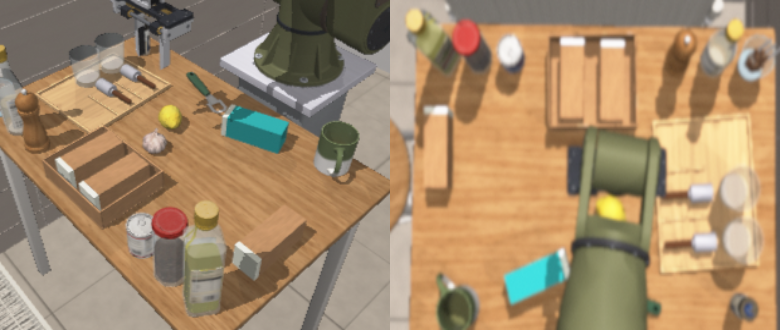

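The final views show both empty tubes flat in the carton, one muddler in each bay in front of a glass, and the third tube still on the table. The lemon and garlic stand where they were.

```bash
python3 -c "
from station import arm
print(arm.close_job())"
```

```text
the job is handed in; nothing more can be done
None
```

I handed the job in at about 42 s: one muddler lies in the bay in front of each of the two glasses, both emptied tubes are in the carton, and the third tube was left untouched on the table; the judge returned no result.

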